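# Unclip the inspection lamp and bring it up to the board

### The arm

A 6-joint arm with a two-finger parallel gripper is mounted at the origin on the work surface. World frame = base frame: x ahead of the robot, y to its left, z up, the work surface at z = 0. Lengths are in m, angles in rad, forces in N, time in s.
With the tool pointing down it reaches from about 0.35 to 0.95 m from the base axis. Payload 17.4 kg.
Tool frame: the origin (TCP) lies on the mounting face of the last link; the fingertips stand 186 mm ahead of it and the grasp point (between the pads) lies bot.grasp_offset ahead of it (bot.grasp_offset is the distance from the TCP to the grasp point, in m); x points along the fingers, y is the direction in which the jaws open and shut, and the axes are right-handed (so a half turn about x gives the same grasp; the last joint's range is limited). The gripper opens to 93 mm and grips with 3 to 60 N. Pads are 15 mm wide; open, the fingers measure 128 mm over their backs; the gripper's body (75 mm by 188 mm) begins 65 mm behind the grasp point.
Start: joints at [-1.383, 0.116, 1.442, -0, 1.584, -0.038], TCP at [0.151, -0.658, 0.405] pointing down, gripper open.
Joint ranges: [-2.83, 2.83], [-0.83, 2.19], [0.07, 2.5], [-1.14, 4.28], [0.01, 3], [-2.97, 2.97]. Speed limits (rad/s): [1.89, 1.89, 2.22, 3.14, 3.14, 3.14].

### API

Orientations are given as a unit quaternion [x, y, z, w].
In Python, from plant import bot gives the robot as it stands. The module is installed in compiled form; this text tells all that it offers.
- The arm moves only by the tool jog_arm, never from a script. Its argument "steps" is a list of rows, each a list of 3 entries, a list of its own where there are three numbers: the opening in per cent of the stroke, from 0 (shut) to 100 (fully open), then the shift along the tool's x, y, z scaled (see below), then the turn, a rotation vector about the tool's x, y, z scaled (see below). A call has 1 to 5 rows; each row shifts and turns the pose as measured when the row begins, along the tool's axes as they then stand; what a row does not reach is not made up. The controller multiplies each number of a shift by 20 mm and each number of a turn by 90 degrees. A row lasts 1/12 s, in which the tool goes at most 41.7 mm and 7.16 degrees, less where a joint would pass 70% of its speed; a pose out of reach is approached as far as the arm can. A call with a number of a shift or a turn outside -1 to 1 is refused whole. A call with a gripper value outside its range is refused whole. The fingers move at their own pace and stop on an object; "grip_force" is the grip in N (left out, the last holds). Time passes only in rows, so rows that do not move let the fingers close. It gives the time, the measured TCP pose, the force and the opening at its end, in the units of the state.
- bot.state(): the state, without advancing time (a new reading comes with each control period).
- bot.capture(name): name is "scene" or "top"; returns the picture (400x640x3 uint8, blue, green, red); there is no depth.
- bot.get_calibration(name): a dict with "fx", "fy", "cx", "cy" (pixels), "extrinsics" (4x4, takes a point from world to camera coordinates). Camera axes: x right, y up, looking along -z (the intrinsics and any distortion apply to the point x, -y, -z); pixel columns grow to the right and rows downward; lengths in m; the calibration is good to about 2 mm. A picture is of the moment at which its call begins. get_calibration takes no time and is no camera call.
- bot.hand_in(): hands the job in, once; it reports no verdict.
The state is a dict: "time": time; "joint_positions": joint angles; "joint_velocities": joint speeds; "effort": joint torques, N m; "tcp_pos": TCP position; "eef_rot": TCP orientation; "contact_force": force on the tool from outside, world axes, zero at the start; "ft_torque": the same for the moment, N m; "grip_width": finger opening in m.
Only numpy, scipy, OpenCV 4.12 (cv2) and the standard library are available. Lean on these libraries where they do the work, as an engineer would, in place of code of your own. Each camera call takes 0.05 s, during which the arm holds its last target.

### The job

Pull the inspection lamp straight out of the two spring clips on the sloped rack and lay it gently in the two black V-rests of the lamp slide, lens towards the circuit board, and let go. Then push the slide's yellow tab towards the board until the sprung pin catches and holds the slide there. Never drop the lamp on the bench and leave the bottle, jar and cup alone.

Things in the scene. Friction and masses are not known exactly. Their poses are not given: they have to be found in the camera images.
- rack: Fixed tool rack, foot 135 x 235 mm, origin on the bench below the clipped lamp, z up. Its white face rises along its +x: outward normal (-0.574, 0, 0.819) in the rack's frame, 35 degrees from vertical, up-slope direction (0.819, 0, 0.574). Two orange sprung C clips 12 mm wide at y = -42 and +42 mm hold the lamp along the rack's y. The face lies 28 mm behind the lamp's axis.
- clip_mid (a point): Fixed point on the axis of the clipped lamp half-way between the clips (rack x = 0, y = 0, z = 115 mm); axes as the rack. Come in and pull out along the face's normal: about 12 to 20 N snaps the lamp out, free after 20 mm.
- light_bar (a point): Middle of the fixed light bar, 20 mm thick, along the rack's y above the face, at rack x = +66 mm, z = 205 mm, on posts at y = -105 and +105 mm. It blocks a gripper that comes straight down on the lamp.
- lamp_mid (a point): Inspection lamp, loose, 0.14 kg: round aluminium handle 22 mm across and 130 mm long along its own y, this point being the middle of the handle, on its axis (as it starts, half-way between the clips). Beyond +65 mm comes a black head 30 mm across and 30 mm long. Grasp across the handle here, between the clips (72 mm clear). The lens end is at +y, and in the clips also at the rack's +y.
- lamp_lens (a point): Centre of the lamp's lens face, 96 mm from lamp_mid along the lamp's +y.
- lamp: The same lamp as a body; origin at lamp_mid, its axis along its own y, lens at +y.
- stage: Fixed base of the lamp slide, 100 x 240 mm, 8 mm thick, with the black pad and the blue circuit board fixed at its +y end (pad 120 x 100 mm centred at y = +172 mm). Origin on the bench, z up. The slide moves along its +y, towards the board. The sprung index pin sits in a grey block at x = +37 to +59 mm, y = +30 mm, up to 32 mm high, with a black knob further out to x = +77 mm.
- carriage (a joint): Travel of the lamp slide in m: 0 = back, where its spring holds it; 0.042 = end stop, towards the board. The return spring pushes back with 3 N at 0 and 7 N at the far end; passing the pin adds a few N. From about 0.034 the index pin snaps in behind the slide's tooth and holds it at about 0.035; released before that, it springs back to 0.
- rest_mid (a point): On the slide: where lamp_mid lies when the lamp rests in the V's, half-way between them, 65 mm above the bench; axes as the stage; the lens belongs at its +y. The two black 90-degree V-rests (10 mm thick, tops at 69 mm, 44 mm over all in x) stand 40 mm before and behind it in y, on a grey sliding plate 40 x 160 mm whose top is 24 mm above the bench.
- tab_back (a point): On the slide: centre of the back face (the face away from the board, looking to -y) of the yellow push tab, 60 mm above the bench. The tab is 40 mm wide in x, 10 mm thick in y and stands from 14 to 85 mm above the bench.
- bottle: Bystander: white bottle 48 mm across, 110 mm high, origin at its underside. Leave alone.
- jar: Bystander: amber jar 56 mm across, 50 mm high, origin at its underside. Leave alone.
- cup: Bystander: empty green plastic cup 60 mm across, 75 mm high, origin at its underside. Leave alone.
There are look-alikes about, which are no part of the job. Of the things like the lamp, leave any that is pink; of the rest the larger one is meant.

How it is judged:
By the outcome, as a careful person would: the job done as asked, in the order asked, and still so for the second after the job is handed in, with the robot touching nothing.
It also fails if it takes over 67 s, if anything falls off the work surface, if the arm or the gripper's body presses on something with over 40 N, if the wrist force passes 120 N, or if a joint passes its speed limit or range.

## Working session

There is one attempt and no reset: what is moved stays moved. The work goes in short steps, Python scripts to look and compute and a tool call to move; the robot and the scene stay as the last step left them, time stands still between calls to the robot, and variables do not carry over. Pictures are saved under pics/ and viewed, and the job is handed in when it is done.

Besides the shell and the picture viewer there is one more tool, called as name([rows], argument=value, ...), one row to a line, values as JSON. jog_arm: Moves the arm, as the interface text tells. Its arguments: {"type":"object","properties":{"steps":{"type":"array","items":{"type":"array"}},"grip_force":{"type":"number"}},"required":["steps"]}

```bash
mkdir -p pics; ls; python3 - <<'E'
from plant import bot
import cv2,numpy as np
for n in("scene","top"):
    cv2.imwrite(f"pics/{n}0.png",bot.capture(n)); c=bot.get_calibration(n)
    print(n,{k:(np.round(v,4).tolist() if k=="extrinsics" else v) for k,v in c.items()})
print(bot.state(),bot.grasp_offset)
E
```

```text
pics
scene {'fx': 508.2914831120296, 'fy': 508.2914831120296, 'cx': 324.759834299301, 'cy': 189.7724715386515, 'extrinsics': [[0.8034, 0.5954, -0.0098, -0.4771], [-0.4482, 0.6154, 0.6484, 0.1522], [0.3921, -0.5165, 0.7613, -1.6484], [0.0, 0.0, 0.0, 1.0]]}
top {'fx': 415.10937041360967, 'fy': 415.10937041360967, 'cx': 325.1113991707932, 'cy': 202.15661857555605, 'extrinsics': [[0.0177, -0.9998, -0.0092, -0.0118], [0.9937, 0.0166, 0.1107, -0.5932], [-0.1105, -0.0111, 0.9938, -0.9536], [0.0, 0.0, 0.0, 1.0]]}
{'time': 0.1, 'joint_positions': array([-1.38279010e+00,  1.16459604e-01,  1.44221257e+00,  5.48685372e-06,
        1.58398295e+00, -3.78365900e-02]), 'joint_velocities': array([-0.00082341,  0.00016094, -0.00164236,  0.00093847,  0.00136794,
       -0.00017734]), 'effort': array([ 1.98442605e-03, -7.22895241e+01, -6.23864722e+01,  7.81454681e-02,
        2.28164118e-02, -9.91670140e-05]), 'tcp_pos': array([ 0.15112199, -0.65788116,  0.40405558]), 'eef_rot': array([-0.70257698, -0.08005265,  0.70262947, -0.0793032 ]), 'contact_force': array([ 0.52384729, -0.18473482,  0.02821103]), 'ft_torque': array([-0.00751533, -0.03838388, -0.01689911]), 'grip_width': 0.0928175339363498} 0.1673
```

View pics/scene0.png

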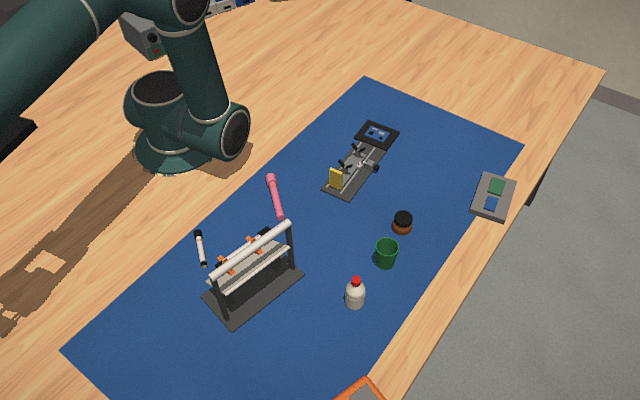

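View pics/top0.png

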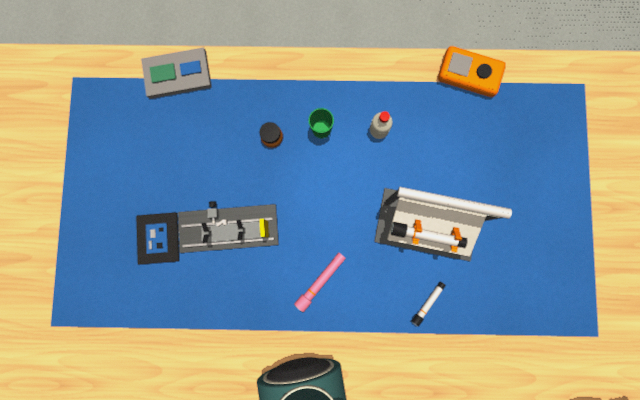

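Lamp candidates in the top view are the clipped one at about (430,237), the pink one at (320,282) and the small white one at (428,304). The clipped one is larger and not pink, so it should be the one. I'll confirm it in an enlarged crop.

```bash
python3 - <<'E'
import cv2,numpy as np
t=cv2.imread("pics/top0.png");s=cv2.imread("pics/scene0.png")
a=cv2.resize(t[180:330,370:520],(600,600),interpolation=cv2.INTER_CUBIC)
cv2.imwrite("pics/rackT.png",a)
cv2.imwrite("pics/stageT.png",cv2.resize(t[190:275,130:290],(800,425),interpolation=cv2.INTER_CUBIC))
cv2.imwrite("pics/rackS.png",cv2.resize(s[210:335,185:315],(624,600),interpolation=cv2.INTER_CUBIC))
cv2.imwrite("pics/stageS.png",cv2.resize(s[110:210,310:410],(600,600),interpolation=cv2.INTER_CUBIC))
E
```

```text
(no output)
```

View pics/rackT.png

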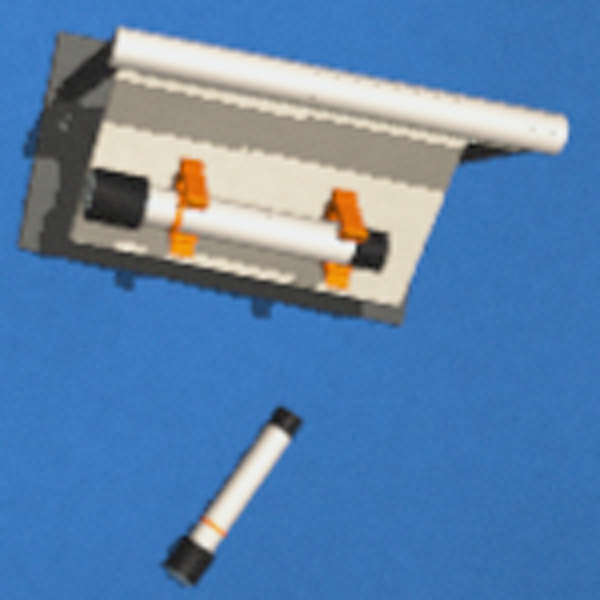

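View pics/stageT.png

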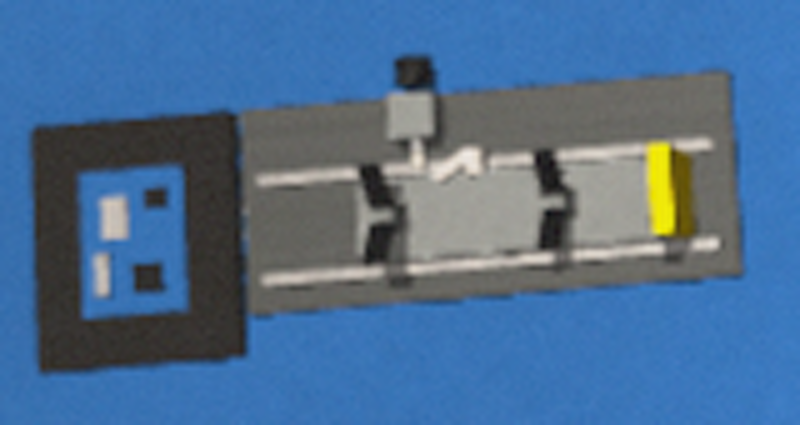

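View pics/rackS.png

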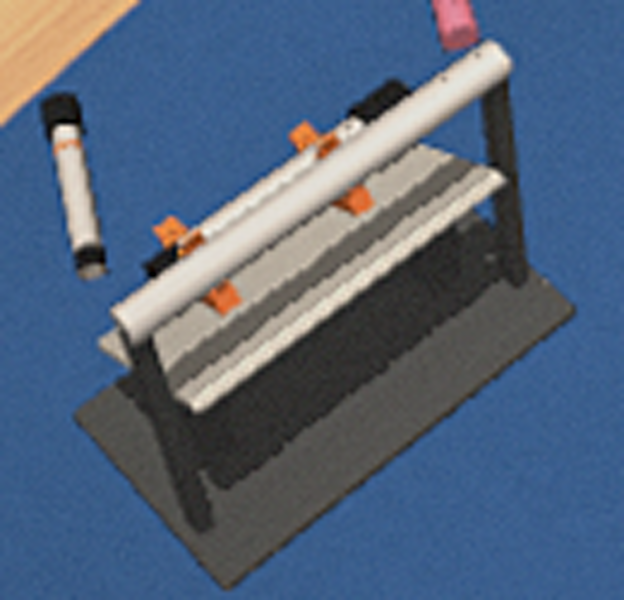

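View pics/stageS.png

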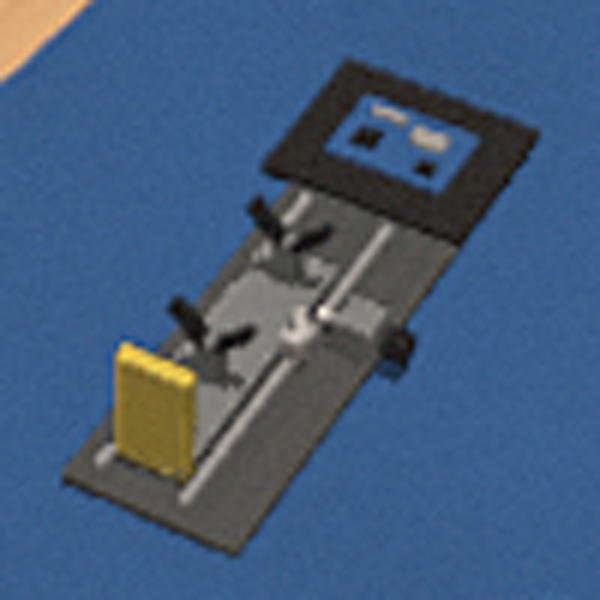

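The crops show the clipped lamp: white handle, black head at crop-left (about px 392,229), in two orange clips. The small loose white one at (428,304) and the pink one are decoys. Next I cast rays to measure poses.

```bash
cat > h.py <<'E'
from plant import bot
import cv2,numpy as np
C={n:bot.get_calibration(n) for n in("scene","top")}
def ray(n,u,v):
    c=C[n];E=np.array(c["extrinsics"]);R=E[:3,:3];t=E[:3,3]
    d=R.T@np.array([(u-c["cx"])/c["fx"],-(v-c["cy"])/c["fy"],-1.]);return -R.T@t,d/np.linalg.norm(d)
def onz(n,u,v,z):
    o,d=ray(n,u,v);return o+d*(z-o[2])/d[2]
def tri(a,b):
    (o,d),(p,e)=ray("top",*a),ray("scene",*b)
    A=np.c_[d,-e];s=np.linalg.lstsq(A,p-o,rcond=None)[0];x,y=o+d*s[0],p+e*s[1]
    return (x+y)/2,np.linalg.norm(x-y)
def proj(n,P):
    c=C[n];E=np.array(c["extrinsics"]);q=E[:3,:3]@P+E[:3,3]
    return np.array([c["cx"]+c["fx"]*q[0]/-q[2],c["cy"]-c["fy"]*q[1]/-q[2]])
def cr(u,v,k,x,y): return ((u+.5)/k-.5+x,(v+.5)/k-.5+y)
rT=lambda u,v:cr(u,v,4,370,180)
rS=lambda u,v:cr(u,v,4.8,185,210)
sT=lambda u,v:cr(u,v,5,130,190)
sS=lambda u,v:cr(u,v,6,310,110)
E
python3 - <<'E'
from h import *
np.set_printoptions(precision=4,suppress=True)
L=tri(rT(118,50),rS(125,322)) ; # check pairing
a=tri(rT(118,50),rS(497,60));b=tri(rT(566,133),rS(125,322))
print("bar",a,b)
print("lamp",onz("top",*rT(90,196),.115),onz("top",*rT(385,250),.115))
for p in[(192,183),(348,212)]:print("clipup",onz("top",*rT(*p),.115))
for p in[(60,33),(22,247),(403,323)]:print("footT",onz("top",*rT(*p),.006))
for p in[(76,413),(228,588),(574,310)]:print("footS",onz("scene",*rS(*p),.006))
print("stage base back")
for p in[(730,72),(742,273)]:print(onz("top",*sT(*p),.008))
for p in[(65,483),(238,556)]:print("S",onz("scene",*sS(*p),.008))
print("pad")
for p in[(35,128),(238,113),(247,355),(41,371)]:print(onz("top",*sT(*p),.012))
for p in[(541,130),(462,245),(265,172),(347,60)]:print("S",onz("scene",*sS(*p),.012))
print("V")
for p in[(371,168),(377,260),(546,153),(556,250)]:print(onz("top",*sT(*p),.069))
print("tabtop")
for p in[(649,145),(668,145),(677,235),(656,235)]:print(onz("top",*sT(*p),.085))
for p in[(122,345),(195,380),(186,372)]:print("S",onz("scene",*sS(*p),.085))
E
```

```text
bar (array([ 0.5979, -0.1477,  0.2024]), np.float64(0.002950523337598272)) (array([ 0.5601, -0.3618,  0.2108]), np.float64(0.0036878039632603286))
lamp [ 0.5292 -0.1482  0.115 ] [ 0.5029 -0.3063  0.115 ]
clipup [ 0.5371 -0.2031  0.115 ]
clipup [ 0.523  -0.2868  0.115 ]
footT [ 0.634  -0.1463  0.006 ]
footT [ 0.5031 -0.1236  0.006 ]
footT [ 0.4618 -0.3518  0.006 ]
footS [ 0.4632 -0.35    0.006 ]
footS [ 0.595  -0.3741  0.006 ]
footS [ 0.636  -0.1464  0.006 ]
stage base back
[0.5896 0.1193 0.008 ]
[0.4922 0.1105 0.008 ]
S [0.4992 0.1063 0.008 ]
S [0.5944 0.1185 0.008 ]
pad
[0.5562 0.4559 0.012 ]
[0.5651 0.3574 0.012 ]
[0.4489 0.3464 0.012 ]
[0.4395 0.4451 0.012 ]
S [0.5593 0.4572 0.012 ]
S [0.5714 0.3574 0.012 ]
S [0.4566 0.3422 0.012 ]
S [0.4429 0.4428 0.012 ]
V
[0.5364 0.274  0.069 ]
[0.4947 0.2692 0.069 ]
[0.5446 0.1943 0.069 ]
[0.5006 0.1879 0.069 ]
tabtop
[0.548  0.1446 0.085 ]
[0.5481 0.1361 0.085 ]
[0.508  0.1307 0.085 ]
[0.5078 0.1401 0.085 ]
S [0.5096 0.1399 0.085 ]
S [0.5509 0.142  0.085 ]
S [0.5445 0.1436 0.085 ]
```

```bash
python3 - <<'E'
import cv2
t=cv2.imread("pics/top0.png");s=cv2.imread("pics/scene0.png")
cv2.imwrite("pics/s1.png",cv2.resize(t[198:252,190:285],(760,432),interpolation=cv2.INTER_CUBIC))
cv2.imwrite("pics/s2.png",cv2.resize(s[138:208,315:387],(576,560),interpolation=cv2.INTER_CUBIC))
E
```

```text
(no output)
```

View pics/s1.png

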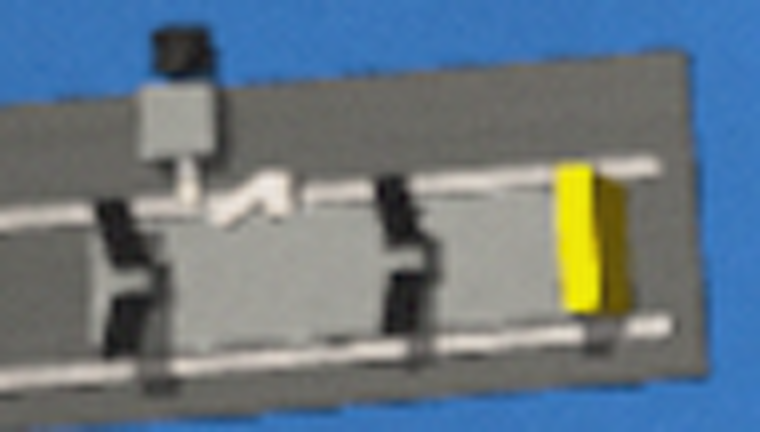

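View pics/s2.png

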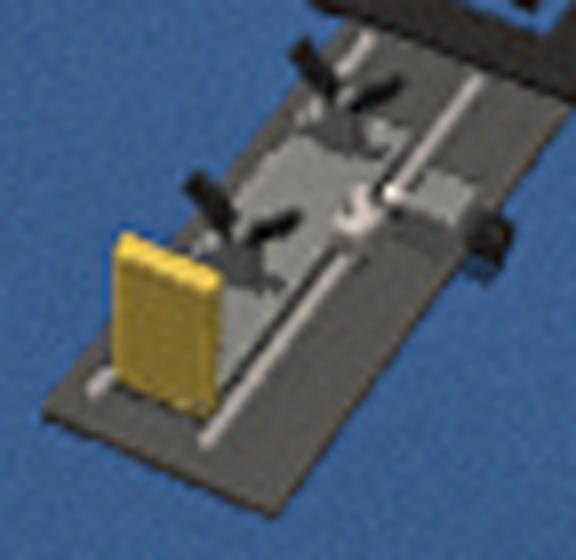

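```bash
python3 - <<'E'
from h import *
np.set_printoptions(precision=4,suppress=True)
T=lambda u,v:cr(u,v,8,190,198)
S=lambda u,v:cr(u,v,8,315,138)
print("tab",onz("top",*T(578,237),.085),onz("scene",*S(170,263),.085),tri(T(578,237),S(170,263)))
for n,a,b in[("far-",(120,350),(300,48)),("far+",(110,207),(396,84)),("near-",(402,326),(198,182)),("near+",(390,184),(292,218))]:
    print(n,onz("top",*T(*a),.069),onz("scene",*S(*b),.069),tri(T(*a),S(*b)))
for a,b in[((685,50),(275,515)),((706,375),(45,412))]:
    print("base",onz("top",*T(*a),.008),onz("scene",*S(*b),.008),tri(T(*a),S(*b)))
for a in [(655,167),(0,215)],[(668,325),(0,380)],[(685,50),(0,103)],[(706,375),(0,430)]:
    p,q=[onz("top",*T(*x),.01) for x in a];print("yaw",np.degrees(np.arctan2(-(q-p)[0],(q-p)[1])))
for a in [(205,440),(478,80)],[(275,515),(572,108)]:
    p,q=[onz("scene",*S(*x),.01) for x in a];print("yawS",np.degrees(np.arctan2(-(q-p)[0],(q-p)[1])))
# rack targets
y=np.radians(10.1);xh=np.array([np.cos(y),-np.sin(y),0]);yh=np.array([np.sin(y),np.cos(y),0]);z=np.array([0,0,1.])
n=-.574*xh+.819*z;u=.819*xh+.574*z
from scipy.spatial.transform import Rotation as R
cm=np.array([.513,-.2425,.115])
s=bot.state();R0=R.from_quat(s["eef_rot"]);print("R0",R0.as_matrix())
for sg in(1,-1):
    M=np.c_[-n,sg*u,np.cross(-n,sg*u)];print("rv tool deg",np.degrees((R0.inv()*R.from_matrix(M)).as_rotvec()),M)
print("tcp at grasp",cm+bot.grasp_offset*n)
for k,pp in{"clip":cm,"lens":cm+.096*yh,"tail":cm-.065*yh}.items():print(k,proj("top",pp),proj("scene",pp))
E
```

```text
tab [0.5288 0.1385 0.085 ] [0.5309 0.1393 0.085 ] (array([0.5296, 0.1394, 0.0837]), np.float64(0.001977323708604384))
far- [0.4953 0.2702 0.069 ] [0.4977 0.27   0.069 ] (array([0.4958, 0.2715, 0.0664]), np.float64(0.0014454678923712726))
far+ [0.5358 0.2751 0.069 ] [0.5377 0.2753 0.069 ] (array([0.5364, 0.2762, 0.0672]), np.float64(0.0014012205655498779))
near- [0.5035 0.1903 0.069 ] [0.5071 0.1901 0.069 ] (array([0.5044, 0.1919, 0.0654]), np.float64(0.002444302256698606))
near+ [0.5438 0.1953 0.069 ] [0.5454 0.1955 0.069 ] (array([0.5443, 0.1961, 0.0676]), np.float64(0.0012227267270835864))
base [0.59   0.1204 0.008 ] [0.593  0.1189 0.008 ] (array([0.5908, 0.1213, 0.0039]), np.float64(0.001054245248942225))
base [0.4916 0.111  0.008 ] [0.4963 0.1091 0.008 ] (array([0.4924, 0.1124, 0.0019]), np.float64(0.0020576837769279883))
yaw 5.177336524717489
yaw 5.694562369332058
yaw 5.409786297525133
yaw 5.4433579158673355
yawS 5.474205951828306
yawS 5.568691225355854
R0 [[-0.0002  0.2239 -0.9746]
 [ 0.001  -0.9746 -0.2239]
 [-1.     -0.0011 -0.    ]]
rv tool deg [-64.7787  20.3999  30.95  ] [[ 0.5651  0.8063 -0.1754]
 [-0.1007 -0.1436 -0.9847]
 [-0.819   0.574   0.    ]]
rv tool deg [108.9583  34.4422 -22.7017] [[ 0.5651 -0.8063  0.1754]
 [-0.1007  0.1436  0.9847]
 [-0.819  -0.574   0.    ]]
tcp at grasp [ 0.4185 -0.2257  0.252 ]
clip [436.036  236.9019] [238.083  252.5285]
lens [392.0481 228.313 ] [268.7375 230.2994]
tail [465.9824 242.7491] [216.1087 268.463 ]
```

```bash
cat >> h.py <<'E'
from scipy.spatial.transform import Rotation as R
zh=np.array([0,0,1.])
_y=np.radians(10.1);rx=np.array([np.cos(_y),-np.sin(_y),0]);ry=np.array([np.sin(_y),np.cos(_y),0])
n=-.574*rx+.819*zh;u=.819*rx+.574*zh
cm=np.array([.513,-.2425,.115])
MR=np.c_[-n,u,np.cross(-n,u)]
_s=np.radians(5.45);sx=np.array([np.cos(_s),np.sin(_s),0]);sy=np.array([-np.sin(_s),np.cos(_s),0])
MS=np.c_[-zh,sx,np.cross(-zh,sx)]
rm=np.array([.5207,.2327,.065])
G=bot.grasp_offset
def plan(pg,M,rows=5,smax=1.,tmax=.078,sync=True,off=G):
    """rows towards having point `off` ahead of TCP at pg with orientation M"""
    s=bot.state();p=s["tcp_pos"].copy();r=R.from_quat(s["eef_rot"]);tr=R.from_matrix(M);tp=pg-off*M[:,0]
    out=[]
    for i in range(rows):
        d=r.inv().apply(tp-p)/.02;w=(r.inv()*tr).as_rotvec()/(np.pi/2)
        kd=min(1,smax/max(1e-9,abs(d).max()));kw=min(1,tmax/max(1e-9,np.linalg.norm(w)))
        if sync: kd=kw=min(kd,kw)
        d=np.round(d*kd,2);w=np.round(w*kw,3);out.append([d.tolist(),w.tolist()])
        p=p+r.apply(d*.02);r=r*R.from_rotvec(w*np.pi/2)
    g=s["tcp_pos"]+off*R.from_quat(s["eef_rot"]).as_matrix()[:,0]
    print("t",round(s["time"],2),"g",g.round(4),"F",s["contact_force"].round(1),"w",round(s["grip_width"],4),"q",s["joint_positions"].round(2))
    print("remaining now mm",((tp-s["tcp_pos"])*1e3).round(1),"after",((tp-p)*1e3).round(1),"deg",round(np.degrees((r.inv()*tr).magnitude()),1))
    for o in out: print(o)
E
python3 -c "
from h import *
plan(cm+.07*n,MR)"
```

```text
t 0.1 g [ 0.1511 -0.6577  0.2368] F [ 0.5 -0.2  0. ] w 0.0928 q [-1.38  0.12  1.44  0.    1.58 -0.04]
remaining now mm [227.8 439.3 -94.7] after [166.8 322.1 -69.5] deg 54.7
[[0.25, -1.0, -0.85], [-0.038, 0.012, 0.018]]
[[0.25, -1.0, -0.95], [-0.04, 0.013, 0.019]]
[[0.24, -0.94, -1.0], [-0.04, 0.013, 0.019]]
[[0.23, -0.84, -1.0], [-0.038, 0.012, 0.018]]
[[0.21, -0.75, -1.0], [-0.036, 0.011, 0.017]]
```

jog_arm([
  [80,[0.25,-1.0,-0.85],[-0.038,0.012,0.018]],
  [80,[0.25,-1.0,-0.95],[-0.04,0.013,0.019]],
  [80,[0.24,-0.94,-1.0],[-0.04,0.013,0.019]],
  [80,[0.23,-0.84,-1.0],[-0.038,0.012,0.018]],
  [80,[0.21,-0.75,-1.0],[-0.036,0.011,0.017]],
], grip_force=20)

```text
time: 0.52
tcp_pos: [0.2119, -0.5396, 0.3748]
eef_rot: [0.72, 0.14, -0.639, 0.232]
contact_force: [-0.1, -0.0, 0.1]
grip_width: 0.0748
```

```bash
python3 -c "
from h import *
plan(cm+.07*n,MR)"
```

```text
t 0.52 g [ 0.236  -0.5556  0.21  ] F [-0.1 -0.   0.1] w 0.0748 q [-1.26 -0.12  1.73  0.11  1.4  -0.24]
remaining now mm [167.  321.  -65.4] after [114.6 220.6 -45. ] deg 37.3
[[0.19, -0.66, -1.0], [-0.035, 0.011, 0.017]]
[[0.19, -0.59, -1.0], [-0.034, 0.01, 0.016]]
[[0.18, -0.53, -1.0], [-0.033, 0.01, 0.016]]
[[0.18, -0.47, -1.0], [-0.032, 0.01, 0.015]]
[[0.18, -0.42, -1.0], [-0.031, 0.01, 0.015]]
```

jog_arm([
  [80,[0.19,-0.66,-1.0],[-0.035,0.011,0.017]],
  [80,[0.19,-0.59,-1.0],[-0.034,0.01,0.016]],
  [80,[0.18,-0.53,-1.0],[-0.033,0.01,0.016]],
  [80,[0.18,-0.47,-1.0],[-0.032,0.01,0.015]],
  [80,[0.18,-0.42,-1.0],[-0.031,0.01,0.015]],
])

```text
time: 0.93
tcp_pos: [0.2657, -0.4327, 0.3512]
eef_rot: [0.715, 0.189, -0.567, 0.362]
contact_force: [0.0, 0.2, 0.1]
grip_width: 0.0743
```

```bash
python3 -c "
from h import *
plan(cm+.07*n,MR)"
```

```text
t 0.93 g [ 0.3134 -0.4562  0.1926] F [0.  0.2 0.1] w 0.0743 q [-1.11 -0.31  1.93  0.21  1.26 -0.39]
remaining now mm [113.2 214.1 -41.8] after [ 64.7 122.6 -24. ] deg 20.9
[[0.18, -0.34, -1.0], [-0.031, 0.009, 0.015]]
[[0.19, -0.29, -1.0], [-0.03, 0.009, 0.015]]
[[0.19, -0.25, -1.0], [-0.03, 0.009, 0.014]]
[[0.2, -0.2, -1.0], [-0.03, 0.009, 0.014]]
[[0.21, -0.16, -1.0], [-0.029, 0.009, 0.014]]
```

jog_arm([
  [80,[0.18,-0.34,-1.0],[-0.031,0.009,0.015]],
  [80,[0.19,-0.29,-1.0],[-0.03,0.009,0.015]],
  [80,[0.19,-0.25,-1.0],[-0.03,0.009,0.014]],
  [80,[0.2,-0.2,-1.0],[-0.03,0.009,0.014]],
  [80,[0.21,-0.16,-1.0],[-0.029,0.009,0.014]],
])

```text
time: 1.35
tcp_pos: [0.3152, -0.3355, 0.3309]
eef_rot: [0.696, 0.228, -0.49, 0.472]
contact_force: [0.4, -0.5, -0.6]
grip_width: 0.0745
```

```bash
python3 -c "
from h import *
plan(cm+.07*n,MR)"
```

```text
t 1.35 g [ 0.3845 -0.3599  0.1806] F [ 0.4 -0.5 -0.6] w 0.0745 q [-0.93 -0.45  2.08  0.27  1.14 -0.5 ]
remaining now mm [ 63.7 116.9 -21.5] after [15.  27.5 -5. ] deg 4.7
[[0.22, -0.09, -1.0], [-0.03, 0.009, 0.014]]
[[0.23, -0.05, -1.0], [-0.029, 0.009, 0.015]]
[[0.25, -0.01, -1.0], [-0.03, 0.009, 0.014]]
[[0.26, 0.03, -1.0], [-0.03, 0.01, 0.015]]
[[0.28, 0.07, -1.0], [-0.03, 0.009, 0.015]]
```

jog_arm([
  [80,[0.22,-0.09,-1.0],[-0.03,0.009,0.014]],
  [80,[0.23,-0.05,-1.0],[-0.029,0.009,0.015]],
  [80,[0.25,-0.01,-1.0],[-0.03,0.009,0.014]],
  [80,[0.26,0.03,-1.0],[-0.03,0.01,0.015]],
  [80,[0.28,0.07,-1.0],[-0.03,0.009,0.015]],
])

```text
time: 1.77
tcp_pos: [0.3646, -0.2407, 0.3122]
eef_rot: [0.663, 0.262, -0.403, 0.573]
contact_force: [0.0, 0.3, 0.4]
grip_width: 0.0741
```

```bash
python3 -c "
from h import *
plan(cm+.07*n,MR)"
```

```text
t 1.77 g [ 0.4545 -0.2598  0.1724] F [0.  0.3 0.4] w 0.0741 q [-0.71 -0.54  2.18  0.32  1.01 -0.57]
remaining now mm [14.3 22.1 -2.9] after [ 0.  -0.1 -0. ] deg 0.0
[[0.31, 0.22, -1.0], [-0.031, 0.01, 0.015]]
[[0.07, 0.06, -0.24], [-0.007, 0.002, 0.004]]
[[0.0, 0.0, 0.0], [-0.0, 0.0, -0.0]]
[[0.0, 0.0, 0.0], [-0.0, 0.0, -0.0]]
[[0.0, 0.0, 0.0], [-0.0, 0.0, -0.0]]
```

jog_arm([
  [80,[0.31,0.22,-1.0],[-0.031,0.01,0.015]],
  [80,[0.07,0.06,-0.24],[-0.007,0.002,0.004]],
  [80,[0.0,0.0,0.0],[0,0,0]],
])

```text
time: 2.02
tcp_pos: [0.3799, -0.2146, 0.3079]
eef_rot: [0.652, 0.272, -0.377, 0.598]
contact_force: [-0.2, -0.8, 0.5]
grip_width: 0.0744
```

```bash
python3 -c "
from h import *
cv2.imwrite('pics/s_pre.png',bot.capture('scene'));cv2.imwrite('pics/t_pre.png',cv2.resize(bot.capture('top')[150:320,340:540],(800,680))[:600])
plan(cm,MR,smax=.5)"
```

```text
t 2.12 g [ 0.4743 -0.232   0.1713] F [-0.7  0.  -0.3] w 0.0743 q [-0.65 -0.55  2.19  0.33  0.96 -0.59]
remaining now mm [ 39.  -10.  -56.1] after [ 10.7  -2.9 -15.4] deg 0.2
[[0.5, 0.0, 0.02], [0.0, -0.0, -0.0]]
[[0.5, 0.0, 0.02], [0.001, -0.0, -0.0]]
[[0.5, 0.01, 0.03], [0.0, -0.0, -0.0]]
[[0.5, 0.0, 0.02], [0.001, -0.001, -0.0]]
[[0.5, 0.01, 0.02], [0.0, -0.0, -0.0]]
```

View pics/t_pre.png

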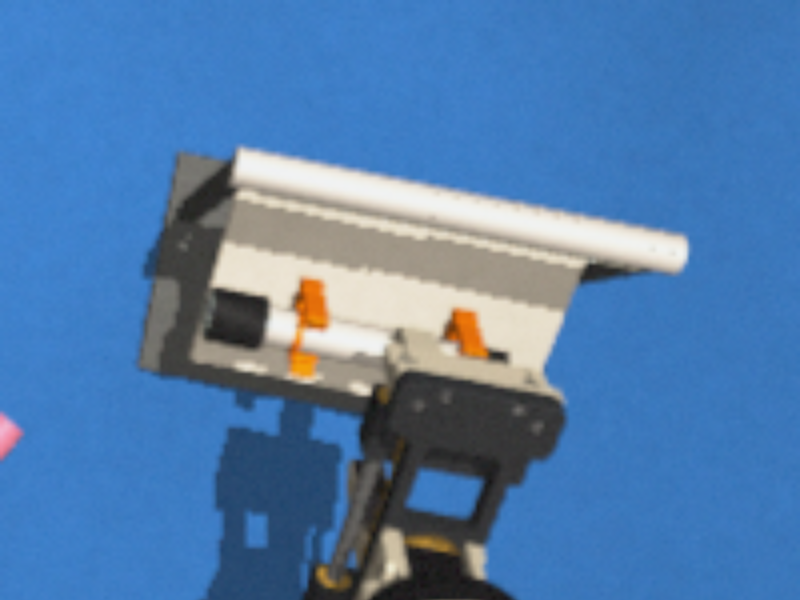

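View pics/s_pre.png

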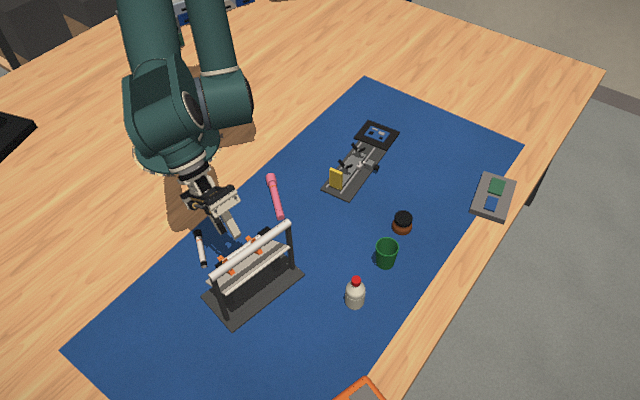

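The gripper sits in front of the lamp between the clips at (310,320) and (470,335) in the enlarged crop, lined up along the face normal. I'll go in.

jog_arm([
  [80,[0.5,0.0,0.02],[0,0,0]],
  [80,[0.5,0.0,0.02],[0.001,0,0]],
  [80,[0.5,0.01,0.03],[0,0,0]],
  [80,[0.5,0.0,0.02],[0.001,0,0]],
  [80,[0.5,0.01,0.02],[0,0,0]],
])

```text
time: 2.53
tcp_pos: [0.4088, -0.2265, 0.2653]
eef_rot: [0.655, 0.268, -0.381, 0.596]
contact_force: [0.3, -0.2, -1.2]
grip_width: 0.0745
```

```bash
python3 -c "
from h import *
plan(cm,MR,smax=.3)"
```

```text
t 2.53 g [ 0.5036 -0.2437  0.1285] F [ 0.3 -0.2 -1.2] w 0.0745 q [-0.62 -0.43  2.19  0.34  0.84 -0.6 ]
remaining now mm [  9.6   0.8 -13.2] after [ 0.  -0.1  0. ] deg 0.1
[[0.3, 0.0, -0.05], [-0.001, 0.0, -0.001]]
[[0.3, 0.0, -0.05], [-0.001, 0.001, -0.0]]
[[0.21, 0.0, -0.03], [-0.0, 0.0, -0.0]]
[[-0.0, 0.0, 0.0], [-0.0, 0.0, -0.0]]
[[-0.0, 0.0, 0.0], [-0.0, 0.0, -0.0]]
```

jog_arm([
  [80,[0.3,0.0,-0.05],[-0.001,0,-0.001]],
  [80,[0.3,0.0,-0.05],[-0.001,0.001,0]],
  [80,[0.21,0.0,-0.03],[0,0,0]],
  [80,[0,0,0],[0,0,0]],
])

```text
time: 2.87
tcp_pos: [0.4201, -0.2263, 0.2463]
eef_rot: [0.654, 0.271, -0.382, 0.594]
contact_force: [-0.1, 0.0, -0.5]
grip_width: 0.0743
```

jog_arm([
  [35,[0,0,0],[0,0,0]],
  [35,[0,0,0],[0,0,0]],
  [35,[0,0,0],[0,0,0]],
  [35,[0,0,0],[0,0,0]],
  [35,[0,0,0],[0,0,0]],
], grip_force=15)

```text
time: 3.28
tcp_pos: [0.4201, -0.2263, 0.2472]
eef_rot: [0.654, 0.271, -0.382, 0.594]
contact_force: [0.5, -0.0, 0.5]
grip_width: 0.0457
```

jog_arm([
  [0,[0,0,0],[0,0,0]],
  [0,[0,0,0],[0,0,0]],
  [0,[0,0,0],[0,0,0]],
  [0,[0,0,0],[0,0,0]],
  [0,[0,0,0],[0,0,0]],
], grip_force=15)

```text
time: 3.7
tcp_pos: [0.4207, -0.2265, 0.2497]
eef_rot: [0.654, 0.269, -0.38, 0.596]
contact_force: [3.0, -0.2, -8.5]
grip_width: 0.0216
```

jog_arm([
  [0,[0,0,0],[0,0,0]],
  [0,[0,0,0],[0,0,0]],
  [0,[0,0,0],[0,0,0]],
], grip_force=45)

```text
time: 3.95
tcp_pos: [0.4207, -0.2265, 0.2495]
eef_rot: [0.654, 0.269, -0.38, 0.596]
contact_force: [2.2, -0.8, -1.0]
grip_width: 0.0207
```

```bash
python3 -c "
from h import *
s=bot.state();M=R.from_quat(s['eef_rot']).as_matrix();print(M)
cv2.imwrite('pics/t_g.png',cv2.resize(bot.capture('top')[150:320,340:540],(800,680))[:600])
plan(cm+.06*n,MR,smax=.3)"
```

```text
[[ 5.66376965e-01  8.04721352e-01 -1.77878270e-01]
 [-1.01685184e-01 -1.45950330e-01 -9.84052145e-01]
 [-8.17849165e-01  5.75432052e-01 -8.34666381e-04]]
t 4.0 g [ 0.5155 -0.2435  0.1127] F [ 2.4 -0.1 -1.4] w 0.0206 q [-0.61 -0.38  2.18  0.34  0.8  -0.6 ]
remaining now mm [-36.2   6.9  51.6] after [-19.2   3.8  27.1] deg 0.2
[[-0.3, -0.0, -0.0], [-0.0, 0.0, -0.0]]
[[-0.3, -0.0, -0.0], [-0.0, 0.0, -0.0]]
[[-0.3, -0.0, -0.0], [-0.0, 0.0, -0.0]]
[[-0.3, -0.0, -0.0], [-0.0, 0.0, -0.0]]
[[-0.3, -0.0, -0.0], [-0.0, 0.0, -0.0]]
```

View pics/t_g.png

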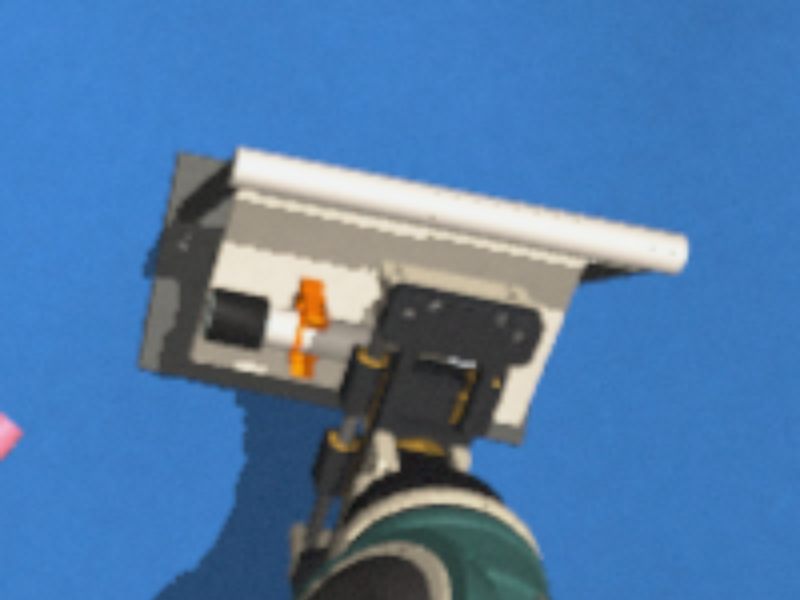

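Both jaws hold the handle (width 21 mm) with the head still at the lens-side clip (235,318). Now I pull straight out.

jog_arm([
  [0,[-0.4,0,0],[0,0,0]],
  [0,[-0.4,0,0],[0,0,0]],
  [0,[-0.4,0,0],[0,0,0]],
  [0,[-0.4,0,0],[0,0,0]],
  [0,[-0.4,0,0],[0,0,0]],
])

```text
time: 4.42
tcp_pos: [0.3971, -0.2219, 0.2808]
eef_rot: [0.654, 0.271, -0.381, 0.594]
contact_force: [0.3, -0.1, -1.7]
grip_width: 0.0207
```

```bash
python3 -c "
from h import *
cv2.imwrite('pics/t_p.png',cv2.resize(bot.capture('top')[150:320,340:540],(800,680))[:600])
plan(cm+.07*n,MR,smax=.5)"
```

```text
t 4.47 g [ 0.4911 -0.2386  0.1452] F [ 0.5 -0.   0.8] w 0.0207 q [-0.63 -0.48  2.19  0.33  0.9  -0.59]
remaining now mm [-17.9   3.4  27. ] after [ 0. -0. -0.] deg 0.0
[[-0.5, 0.01, -0.0], [-0.001, -0.0, 0.0]]
[[-0.5, 0.01, -0.0], [-0.0, -0.0, 0.0]]
[[-0.5, 0.01, -0.01], [-0.001, -0.0, 0.001]]
[[-0.13, -0.0, 0.0], [0.0, -0.0, 0.0]]
[[0.0, -0.0, 0.0], [0.0, -0.0, 0.0]]
```

View pics/t_p.png

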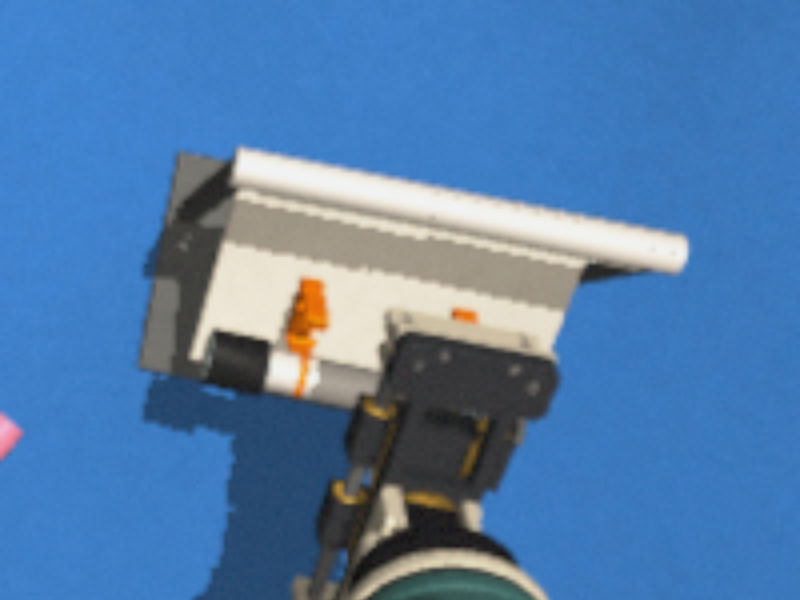

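The lamp is out of the clips, head at (235,360) in the crop with both clips empty. I'll retract further and then carry it over.

jog_arm([
  [0,[-0.5,0.01,0],[-0.001,0,0]],
  [0,[-0.5,0.01,0],[0,0,0]],
  [0,[-0.5,0.01,-0.01],[-0.001,0,0.001]],
  [0,[-0.3,0,0],[0,0,0]],
])

```text
time: 4.8
tcp_pos: [0.3753, -0.2179, 0.3137]
eef_rot: [0.654, 0.27, -0.38, 0.596]
contact_force: [0.9, -1.2, -1.3]
grip_width: 0.0211
```

```bash
python3 -c "
from h import *
plan(rm+.09*zh,MS)"
```

```text
t 4.8 g [ 0.4697 -0.2346  0.1766] F [ 0.9 -1.2 -1.3] w 0.0211 q [-0.66 -0.56  2.19  0.33  0.98 -0.59]
remaining now mm [145.4 450.6   8.6] after [114.5 354.2   6.5] deg 29.9
[[0.06, 0.12, -1.0], [-0.007, 0.002, -0.016]]
[[0.06, 0.14, -1.0], [-0.007, 0.002, -0.017]]
[[0.06, 0.15, -1.0], [-0.007, 0.002, -0.017]]
[[0.06, 0.16, -1.0], [-0.007, 0.002, -0.017]]
[[0.06, 0.17, -1.0], [-0.007, 0.002, -0.017]]
```

jog_arm([
  [0,[0.06,0.12,-1.0],[-0.007,0.002,-0.016]],
  [0,[0.06,0.14,-1.0],[-0.007,0.002,-0.017]],
  [0,[0.06,0.15,-1.0],[-0.007,0.002,-0.017]],
  [0,[0.06,0.16,-1.0],[-0.007,0.002,-0.017]],
  [0,[0.06,0.17,-1.0],[-0.007,0.002,-0.017]],
])

```text
time: 5.22
tcp_pos: [0.4043, -0.1211, 0.3193]
eef_rot: [0.621, 0.325, -0.409, 0.585]
contact_force: [-0.3, 0.6, -0.7]
grip_width: 0.0206
```

```bash
python3 -c "
from h import *
plan(rm+.09*zh,MS)"
```

```text
t 5.22 g [ 0.4804 -0.1336  0.1708] F [-0.3  0.6 -0.7] w 0.0206 q [-0.38 -0.57  2.18  0.11  1.07 -0.29]
remaining now mm [116.4 353.8   3. ] after [ 84.3 256.6   2.1] deg 21.7
[[0.07, 0.18, -1.0], [-0.007, 0.002, -0.017]]
[[0.06, 0.2, -1.0], [-0.008, 0.002, -0.017]]
[[0.06, 0.21, -1.0], [-0.008, 0.003, -0.017]]
[[0.06, 0.23, -1.0], [-0.007, 0.003, -0.017]]
[[0.06, 0.24, -1.0], [-0.008, 0.002, -0.017]]
```

jog_arm([
  [0,[0.07,0.18,-1.0],[-0.007,0.002,-0.017]],
  [0,[0.06,0.2,-1.0],[-0.008,0.002,-0.017]],
  [0,[0.06,0.21,-1.0],[-0.008,0.003,-0.017]],
  [0,[0.06,0.23,-1.0],[-0.007,0.003,-0.017]],
  [0,[0.06,0.24,-1.0],[-0.008,0.002,-0.017]],
])

```text
time: 5.63
tcp_pos: [0.436, -0.0189, 0.3223]
eef_rot: [0.583, 0.384, -0.432, 0.571]
contact_force: [0.4, 0.0, -1.2]
grip_width: 0.021
```

```bash
python3 -c "
from h import *
plan(rm+.09*zh,MS)"
```

```text
t 5.63 g [ 0.4915 -0.0267  0.1647] F [ 0.4  0.  -1.2] w 0.021 q [-0.1  -0.5   2.11 -0.01  1.18 -0.03]
remaining now mm [ 84.7 251.6  -0. ] after [ 5.140e+01  1.528e+02 -1.000e-01] deg 12.9
[[0.06, 0.26, -1.0], [-0.008, 0.003, -0.017]]
[[0.06, 0.27, -1.0], [-0.008, 0.003, -0.017]]
[[0.06, 0.29, -1.0], [-0.008, 0.003, -0.017]]
[[0.06, 0.31, -1.0], [-0.008, 0.003, -0.017]]
[[0.05, 0.32, -1.0], [-0.008, 0.003, -0.017]]
```

jog_arm([
  [0,[0.06,0.26,-1.0],[-0.008,0.003,-0.017]],
  [0,[0.06,0.27,-1.0],[-0.008,0.003,-0.017]],
  [0,[0.06,0.29,-1.0],[-0.008,0.003,-0.017]],
  [0,[0.06,0.31,-1.0],[-0.008,0.003,-0.017]],
  [0,[0.05,0.32,-1.0],[-0.008,0.003,-0.017]],
])

```text
time: 6.05
tcp_pos: [0.4692, 0.0852, 0.3242]
eef_rot: [0.541, 0.444, -0.451, 0.554]
contact_force: [0.4, -0.0, -1.5]
grip_width: 0.0209
```

```bash
python3 -c "
from h import *
plan(rm+.09*zh,MS)"
```

```text
t 6.05 g [0.5025 0.082  0.1603] F [ 0.4 -0.  -1.5] w 0.0209 q [ 0.14 -0.35  2.   -0.05  1.29  0.14]
remaining now mm [ 51.5 147.5  -1.9] after [16.2 46.4 -0.6] deg 3.9
[[0.06, 0.35, -1.0], [-0.008, 0.003, -0.017]]
[[0.06, 0.36, -1.0], [-0.008, 0.003, -0.017]]
[[0.05, 0.38, -1.0], [-0.008, 0.002, -0.018]]
[[0.05, 0.4, -1.0], [-0.007, 0.003, -0.018]]
[[0.04, 0.41, -1.0], [-0.008, 0.002, -0.017]]
```

jog_arm([
  [0,[0.06,0.35,-1.0],[-0.008,0.003,-0.017]],
  [0,[0.06,0.36,-1.0],[-0.008,0.003,-0.017]],
  [0,[0.05,0.38,-1.0],[-0.008,0.002,-0.018]],
  [0,[0.05,0.4,-1.0],[-0.007,0.003,-0.018]],
  [0,[0.04,0.41,-1.0],[-0.008,0.002,-0.017]],
])

```text
time: 6.47
tcp_pos: [0.5048, 0.1916, 0.3245]
eef_rot: [0.495, 0.501, -0.469, 0.533]
contact_force: [0.4, 0.2, -1.8]
grip_width: 0.0211
```

```bash
python3 -c "
from h import *
plan(rm+.09*zh,MS)"
```

```text
t 6.47 g [0.5146 0.191  0.1575] F [ 0.4  0.2 -1.8] w 0.0211 q [ 0.32 -0.16  1.85 -0.02  1.4   0.25]
remaining now mm [15.9 41.1 -2.2] after [ 0.1 -0.  -0. ] deg 0.1
[[0.08, 0.47, -1.0], [-0.008, 0.003, -0.018]]
[[0.06, 0.47, -0.99], [-0.007, 0.002, -0.019]]
[[0.0, 0.0, 0.0], [-0.0, 0.0, 0.0]]
[[0.0, 0.0, 0.0], [-0.0, 0.0, 0.0]]
[[0.0, 0.0, 0.0], [-0.0, 0.0, 0.0]]
```

jog_arm([
  [0,[0.08,0.47,-1.0],[-0.008,0.003,-0.018]],
  [0,[0.06,0.47,-0.9],[-0.007,0.002,-0.019]],
  [0,[0,0,0],[0,0,0]],
  [0,[0,0,0],[0,0,0]],
])

```text
time: 6.8
tcp_pos: [0.522, 0.2359, 0.3226]
eef_rot: [0.474, 0.525, -0.476, 0.522]
contact_force: [0.7, -0.3, -1.6]
grip_width: 0.021
```

```bash
python3 -c "
from h import *
t=bot.capture('top');s=bot.capture('scene')
cv2.imwrite('pics/t_a.png',cv2.resize(t[170:290,120:320],(800,480)))
cv2.imwrite('pics/s_a.png',cv2.resize(s[60:220,290:450],(600,600)))
cv2.imwrite('pics/traw.png',t);cv2.imwrite('pics/sraw.png',s)
plan(rm+.03*zh,MS,smax=.6)"
```

```text
t 6.9 g [0.5209 0.2352 0.1554] F [-0.2  0.1 -2. ] w 0.0211 q [ 0.38 -0.07  1.77  0.    1.45  0.28]
remaining now mm [ -1.   -2.4 -60.4] after [ 0.1  0.  -0.4] deg 0.1
[[0.6, -0.01, 0.02], [0.0, -0.0, 0.001]]
[[0.6, -0.01, 0.02], [0.0, -0.0, 0.001]]
[[0.6, -0.01, 0.03], [0.0, -0.0, 0.0]]
[[0.6, -0.01, 0.02], [0.001, -0.0, 0.001]]
[[0.6, -0.02, 0.03], [0.0, -0.001, 0.0]]
```

View pics/t_a.png

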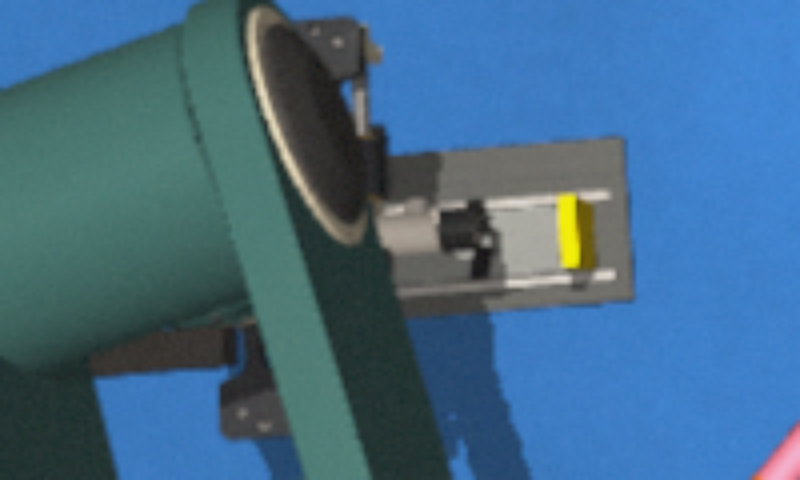

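View pics/s_a.png

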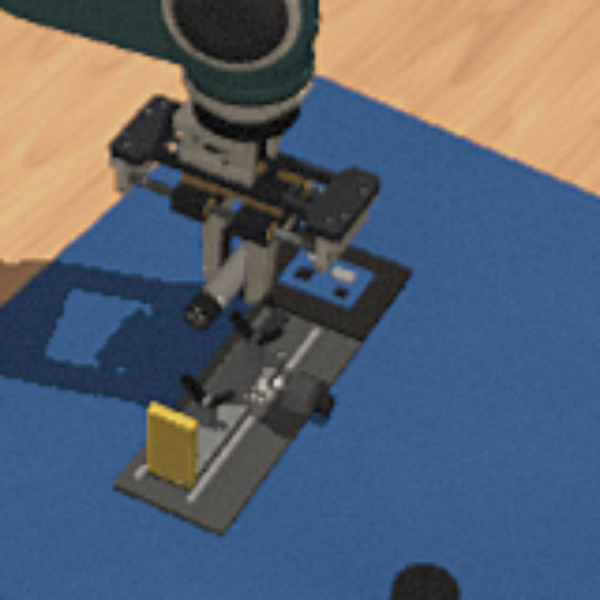

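```bash
python3 -c "
from h import *
g=np.array([0.5209,0.2352,0.1554])
p=g-.065*sy
print(proj('top',p),proj('scene',p))
print('obs top',cr(487,228,4,120,170),'scene',cr(197,312,3.75,290,60))
print(tri(cr(487,228,4,120,170),cr(197,312,3.75,290,60)))"
```

```text
[240.90284477 226.04586602] [341.4305832  145.96725749]
obs top (241.375, 226.625) scene (342.1666666666667, 142.83333333333331)
(array([0.52723437, 0.16879908, 0.16804119]), np.float64(0.005517710133008224))
```

jog_arm([
  [0,[0.6,-0.01,0.03],[0,0,0.001]],
  [0,[0.6,-0.01,0.03],[0,0,0.001]],
  [0,[0.6,-0.01,0.03],[0,0,0]],
  [0,[0.6,-0.01,0.02],[0,0,0]],
  [0,[0.3,0,0],[0,0,0]],
])

```text
time: 7.32
tcp_pos: [0.5201, 0.2298, 0.2649]
eef_rot: [0.477, 0.523, -0.475, 0.523]
contact_force: [0.2, -1.3, -1.3]
grip_width: 0.0209
```

```bash
python3 -c "
from h import *
t=bot.capture('top');s=bot.capture('scene')
cv2.imwrite('pics/s_b.png',cv2.resize(s[100:200,300:400],(600,600),interpolation=cv2.INTER_CUBIC))
cv2.imwrite('pics/t_b.png',cv2.resize(t[190:270,200:300],(750,600),interpolation=cv2.INTER_CUBIC))
plan(rm,MS,smax=.25)"
```

```text
t 7.42 g [0.5204 0.2302 0.0981] F [ 0.2 -0.1 -1.5] w 0.0207 q [ 0.37 -0.04  1.83  0.    1.35  0.28]
remaining now mm [  0.6   2.7 -33.1] after [ 0.1  0.6 -8.1] deg 0.1
[[0.25, 0.01, -0.02], [-0.0, -0.0, -0.0]]
[[0.25, 0.0, -0.02], [-0.0, -0.0, -0.0]]
[[0.25, 0.01, -0.02], [-0.0, -0.0, -0.0]]
[[0.25, 0.0, -0.02], [-0.0, -0.0, -0.0]]
[[0.25, 0.01, -0.02], [-0.0, -0.0, -0.0]]
```

View pics/s_b.png

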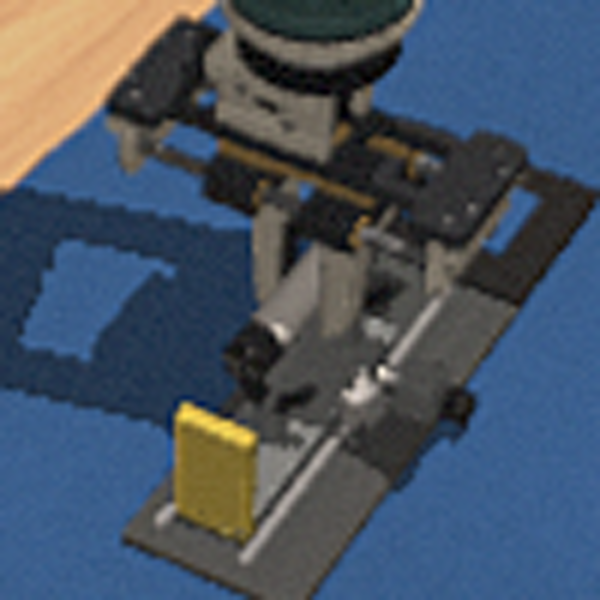

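View pics/t_b.png

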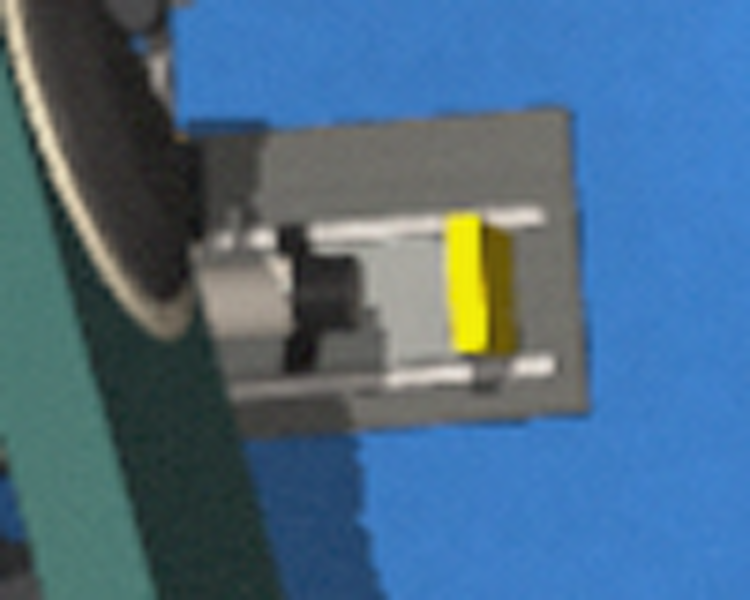

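```bash
python3 -c "
from h import *
g=np.array([0.5204,0.2302,0.0981])
for z in (0,.01):
  p=g-.065*sy+z*zh
  a=proj('top',p);b=proj('scene',p)
  print(((a-[200,190])*7.5),((b-[300,100])*6))
t=cv2.imread('pics/t_b.png')
"
```

```text
[364.6957899  282.74730803] [239.83301748 367.24662644]
[358.08967868 281.0465171 ] [240.10656188 352.660667  ]
```

The lamp hovers about 30 mm above the V's, tail at (325,293) in the top crop, centred between the V arms. I'll lower slowly.

jog_arm([
  [0,[0.25,0.01,-0.03],[0,0,0]],
  [0,[0.25,0.01,-0.03],[0,0,0]],
  [0,[0.25,0.01,-0.03],[0,0,0]],
  [0,[0.25,0.01,-0.03],[0,0,0]],
  [0,[0.2,0,-0.02],[0,0,0]],
])

```text
time: 7.83
tcp_pos: [0.5214, 0.2334, 0.2412]
eef_rot: [0.478, 0.522, -0.474, 0.524]
contact_force: [-0.9, -0.8, -1.8]
grip_width: 0.0208
```

```bash
python3 -c "
from h import *
plan(rm,MS,smax=.15)
print(bot.state()['ft_torque'])"
```

```text
t 7.83 g [0.5221 0.2338 0.0739] F [-0.9 -0.8 -1.8] w 0.0208 q [ 0.38 -0.02  1.85  0.    1.3   0.28]
remaining now mm [-0.7 -0.7 -8.9] after [ 0.  -0.  -0.1] deg 0.0
[[0.15, -0.01, 0.01], [-0.0, -0.0, -0.001]]
[[0.15, -0.01, 0.01], [-0.0, -0.001, -0.001]]
[[0.14, -0.02, 0.01], [-0.001, -0.0, -0.001]]
[[0.0, 0.0, 0.0], [0.0, -0.0, 0.0]]
[[0.0, 0.0, 0.0], [0.0, -0.0, 0.0]]
[-0.0787203  -0.11470467 -0.00063726]
```

jog_arm([
  [0,[0.1,-0.01,0.01],[0,0,0]],
  [0,[0.1,-0.01,0.01],[0,0,0]],
  [0,[0.05,0,0],[0,0,0]],
  [0,[0,0,0],[0,0,0]],
])

```text
time: 8.17
tcp_pos: [0.5209, 0.2331, 0.2347]
eef_rot: [0.477, 0.523, -0.474, 0.524]
contact_force: [-0.1, 0.1, -1.3]
grip_width: 0.0207
```

```bash
python3 -c "
from h import *
s=bot.capture('scene')
cv2.imwrite('pics/s_c.png',cv2.resize(s[100:200,300:400],(600,600),interpolation=cv2.INTER_CUBIC))
plan(rm,MS,smax=.15)
print(bot.state()['ft_torque'])"
```

```text
t 8.22 g [0.5215 0.2335 0.0675] F [-0.  -0.1 -1.5] w 0.0209 q [ 0.38 -0.01  1.86  0.    1.29  0.28]
remaining now mm [-0.2 -0.4 -2.5] after [-0.1 -0.  -0.1] deg 0.0
[[0.12, -0.01, 0.02], [-0.0, -0.001, -0.002]]
[[0.0, -0.0, 0.0], [-0.0, -0.0, -0.0]]
[[0.0, -0.0, 0.0], [-0.0, -0.0, -0.0]]
[[0.0, -0.0, 0.0], [-0.0, -0.0, -0.0]]
[[0.0, -0.0, 0.0], [-0.0, -0.0, -0.0]]
[-0.11516937 -0.04185922 -0.04412236]
```

View pics/s_c.png

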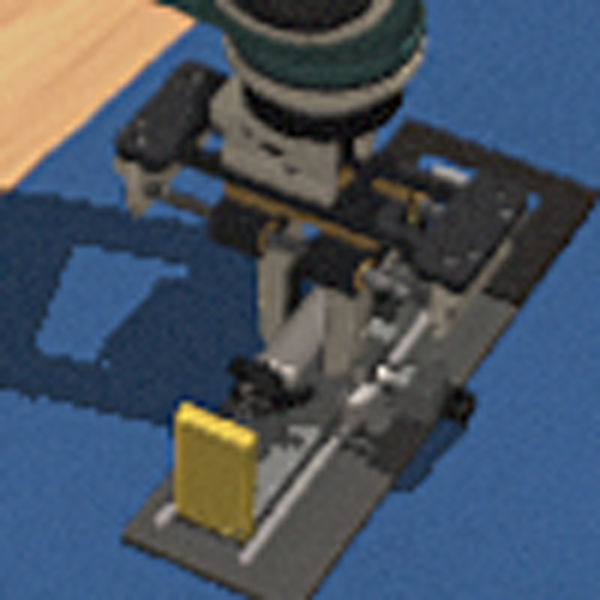

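jog_arm([
  [0,[0.1,0,0.01],[0,0,0]],
  [0,[0,0,0],[0,0,0]],
  [0,[0.06,0,0.01],[0,0,0]],
  [0,[0,0,0],[0,0,0]],
])

```text
time: 8.55
tcp_pos: [0.5211, 0.2327, 0.232]
eef_rot: [0.478, 0.522, -0.474, 0.524]
contact_force: [0.2, 0.1, -1.1]
grip_width: 0.0208
```

jog_arm([
  [0,[0.06,0,0],[0,0,0]],
  [0,[0,0,0],[0,0,0]],
])

```text
time: 8.72
tcp_pos: [0.5212, 0.2327, 0.2309]
eef_rot: [0.478, 0.522, -0.474, 0.524]
contact_force: [-0.8, 0.2, -0.8]
grip_width: 0.0207
```

jog_arm([
  [0,[0.06,0,0],[0,0,0]],
  [0,[0,0,0],[0,0,0]],
])

```text
time: 8.88
tcp_pos: [0.5212, 0.2327, 0.2306]
eef_rot: [0.478, 0.522, -0.474, 0.524]
contact_force: [-2.7, -0.6, 0.4]
grip_width: 0.0211
```

jog_arm([
  [0,[0.06,0,0],[0,0,0]],
  [0,[0,0,0],[0,0,0]],
])

```text
time: 9.05
tcp_pos: [0.5213, 0.2327, 0.2307]
eef_rot: [0.478, 0.522, -0.474, 0.524]
contact_force: [-3.3, -0.5, 1.1]
grip_width: 0.0209
```

```bash
python3 -c "
from h import *
plan(rm,MS,smax=.15)
print(bot.state()['ft_torque'])"
```

```text
t 9.05 g [0.5222 0.2332 0.0634] F [-3.3 -0.5  1.1] w 0.0209 q [ 0.38 -0.01  1.86  0.    1.28  0.28]
remaining now mm [-0.6 -0.   1.6] after [0.  0.1 0. ] deg 0.1
[[-0.08, -0.03, -0.0], [-0.0, -0.001, -0.003]]
[[-0.0, 0.0, -0.0], [-0.0, -0.0, -0.0]]
[[-0.0, 0.0, -0.0], [-0.0, -0.0, -0.0]]
[[-0.0, 0.0, -0.0], [-0.0, -0.0, -0.0]]
[[-0.0, 0.0, -0.0], [-0.0, -0.0, -0.0]]
[-0.26229748  0.30295945  0.07537542]
```

Contact, and a −x side force shows the lamp is about 1 mm too far in +x. I'll correct that and settle it.

jog_arm([
  [0,[0.0,-0.07,0],[0,0,0]],
  [0,[0,0,0],[0,0,0]],
  [0,[0.05,0,0],[0,0,0]],
  [0,[0,0,0],[0,0,0]],
], grip_force=15)

```text
time: 9.38
tcp_pos: [0.5197, 0.2326, 0.2293]
eef_rot: [0.478, 0.522, -0.474, 0.524]
contact_force: [-0.1, -0.6, -0.2]
grip_width: 0.0216
```

jog_arm([
  [0,[0.04,0,0],[0,0,0]],
  [0,[0,0,0],[0,0,0]],
], grip_force=6)

```text
time: 9.55
tcp_pos: [0.5197, 0.2326, 0.2288]
eef_rot: [0.478, 0.522, -0.474, 0.524]
contact_force: [-2.3, -0.9, 1.6]
grip_width: 0.0219
```

jog_arm([
  [0,[0.03,-0.05,0],[0,0,0]],
  [0,[0,0,0],[0,0,0]],
  [0,[0.04,0,0],[0,0,0]],
  [0,[0,0,0],[0,0,0]],
], grip_force=5)

```text
time: 9.88
tcp_pos: [0.5193, 0.2326, 0.2285]
eef_rot: [0.479, 0.522, -0.473, 0.524]
contact_force: [-1.3, -0.9, 1.0]
grip_width: 0.0218
```

```bash
python3 -c "
from h import *
s=bot.capture('scene');t=bot.capture('top')
cv2.imwrite('pics/s_d.png',cv2.resize(s[100:200,300:400],(600,600),interpolation=cv2.INTER_CUBIC))
cv2.imwrite('pics/t_d.png',cv2.resize(t[190:270,200:300],(750,600),interpolation=cv2.INTER_CUBIC))
plan(rm,MS,smax=.15)
print(bot.state()['ft_torque'])"
```

```text
t 9.98 g [0.5207 0.2332 0.0611] F [-0.6 -1.6  3.6] w 0.0218 q [ 0.38 -0.01  1.87  0.    1.28  0.28]
remaining now mm [1.4 0.1 3.9] after [ 0.1 -0.   0.1] deg 0.1
[[-0.15, 0.06, 0.0], [-0.0, -0.001, -0.004]]
[[-0.04, 0.01, 0.0], [-0.0, -0.001, -0.002]]
[[-0.0, 0.0, 0.0], [-0.0, 0.0, 0.0]]
[[-0.0, 0.0, 0.0], [-0.0, 0.0, 0.0]]
[[-0.0, 0.0, 0.0], [-0.0, 0.0, 0.0]]
[-0.1990274   0.13003313 -0.00431586]
```

View pics/s_d.png

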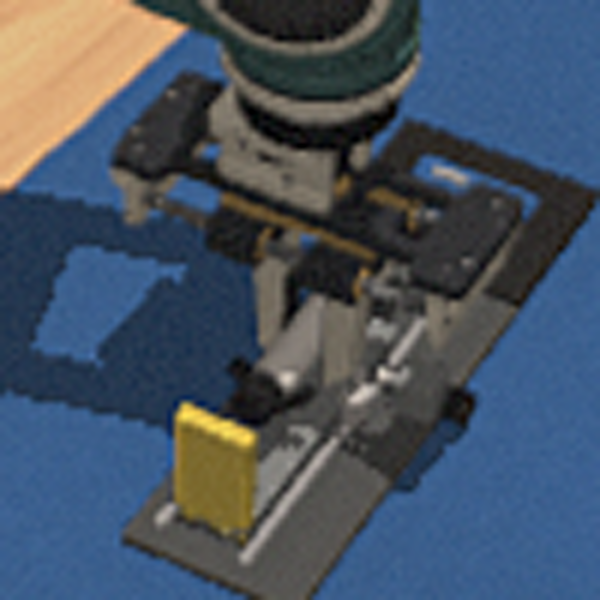

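View pics/t_d.png

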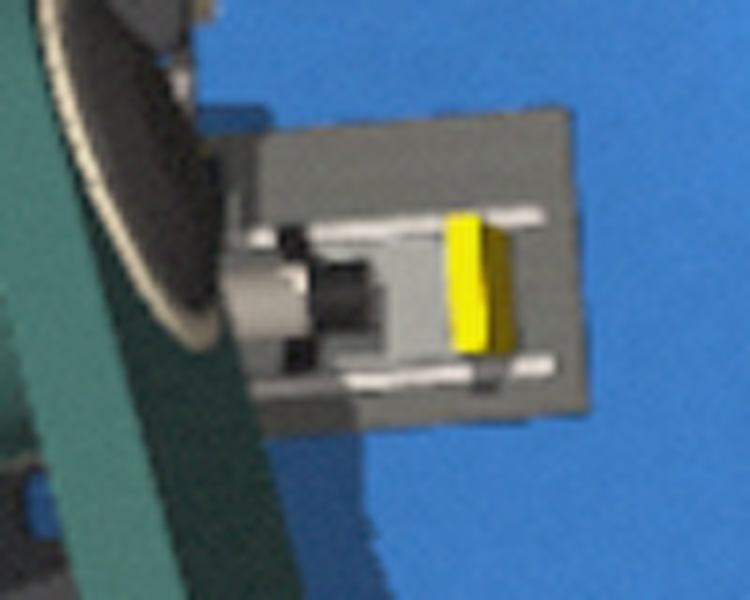

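The tail now sits in the near V, which shows symmetric arms at (295,240) and (300,355), and the wrist shows support. I'll release.

jog_arm([
  [27,[0,0,0],[0,0,0]],
  [27,[0,0,0],[0,0,0]],
  [35,[0,0,0],[0,0,0]],
  [45,[0,0,0],[0,0,0]],
  [45,[0,0,0],[0,0,0]],
])

```text
time: 10.4
tcp_pos: [0.5191, 0.2326, 0.2275]
eef_rot: [0.478, 0.522, -0.473, 0.524]
contact_force: [0.2, -0.4, -0.1]
grip_width: 0.0393
```

jog_arm([
  [50,[0,0,0],[0,0,0]],
  [50,[0,0,0],[0,0,0]],
  [50,[-0.3,0,0],[0,0,0]],
  [50,[-0.5,0,0],[0,0,0]],
  [50,[-0.8,0,0],[0,0,0]],
])

```text
time: 10.82
tcp_pos: [0.5182, 0.2323, 0.258]
eef_rot: [0.477, 0.523, -0.475, 0.523]
contact_force: [-0.4, 0.5, 0.3]
grip_width: 0.0463
```

jog_arm([
  [50,[-1,0,0],[0,0,0]],
  [50,[-1,0,0],[0,0,0]],
  [50,[-1,0,0],[0,0,0]],
  [50,[-1,0,0],[0,0,0]],
  [50,[-0.5,0,0],[0,0,0]],
])

```text
time: 11.23
tcp_pos: [0.5173, 0.2319, 0.3577]
eef_rot: [0.478, 0.522, -0.474, 0.524]
contact_force: [0.6, -0.2, -0.1]
grip_width: 0.0467
```

```bash
python3 -c "
from h import *
s=bot.capture('scene');t=bot.capture('top')
cv2.imwrite('pics/s_e.png',cv2.resize(s[100:200,300:400],(600,600),interpolation=cv2.INTER_CUBIC))
cv2.imwrite('pics/t_e.png',cv2.resize(t[190:270,200:300],(750,600),interpolation=cv2.INTER_CUBIC))
# push pose: gripper shut, tool down, jaw dir along stage x, tip above/behind tab
tb=rm-.099*sy; tb[2]=.07
plan(tb-.03*sy+.12*zh,MS,off=.186)
"
```

```text
t 11.33 g [0.5185 0.2324 0.1708] F [-0.2 -0.1 -0.8] w 0.0465 q [ 0.38 -0.1   1.74  0.    1.5   0.28]
remaining now mm [  15.5 -127.6   19.2] after [  3.4 -28.3   4.4] deg 0.1
[[-0.15, 0.03, 1.0], [-0.0, -0.0, -0.001]]
[[-0.15, 0.03, 1.0], [-0.0, -0.0, -0.001]]
[[-0.15, 0.03, 1.0], [-0.0, -0.0, -0.0]]
[[-0.15, 0.02, 1.0], [-0.0, -0.0, -0.001]]
[[-0.15, 0.03, 1.0], [-0.0, -0.001, -0.0]]
```

View pics/s_e.png

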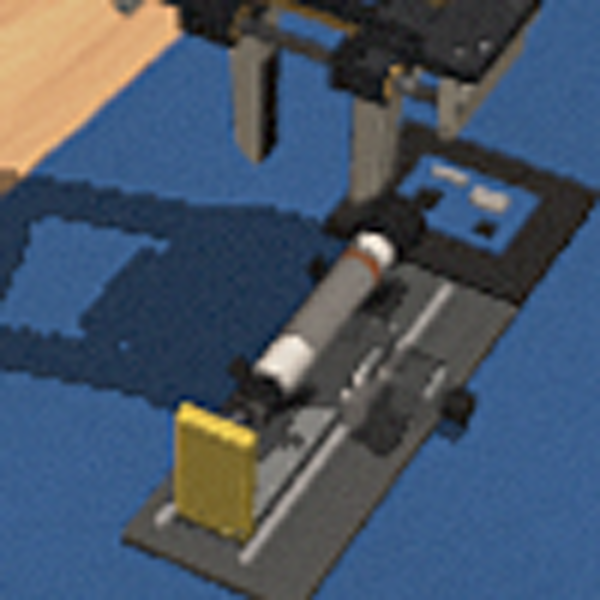

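View pics/t_e.png

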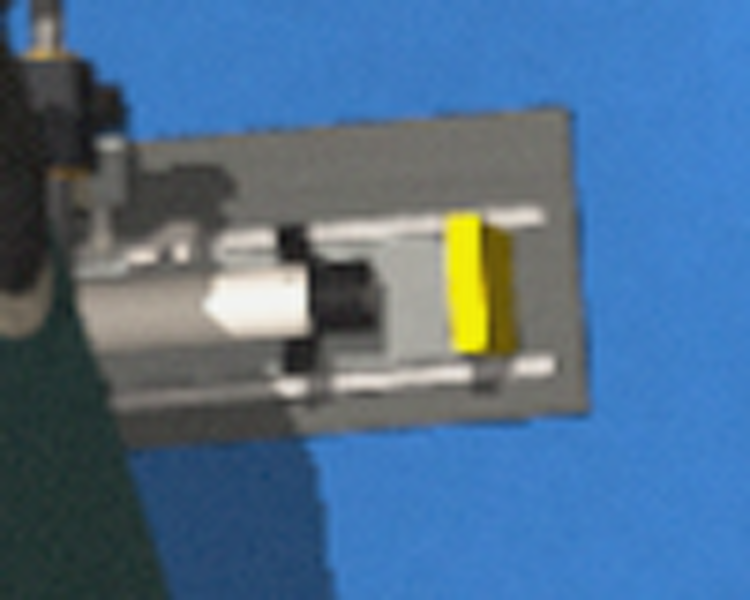

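The lamp lies in both V's, lens towards the board at (385,215) in the scene crop, tail at (350,297) in the top crop. Next I go behind the yellow tab with the fingers shut.

jog_arm([
  [0,[-0.15,0.03,1.0],[0,0,0]],
  [0,[-0.15,0.03,1.0],[0,0,0]],
  [0,[-0.15,0.03,1.0],[0,0,0]],
  [0,[-0.15,0.03,1.0],[0,0,0]],
  [0,[-0.15,0.03,1.0],[0,0,0]],
], grip_force=20)

```text
time: 11.75
tcp_pos: [0.5291, 0.1319, 0.3658]
eef_rot: [0.475, 0.525, -0.474, 0.524]
contact_force: [0.2, 0.1, 0.3]
grip_width: 0.0178
```

```bash
python3 -c "
from h import *
tb=rm-.099*sy; tb[2]=.045
plan(tb-.037*sy+.13*zh,MS,off=.186,rows=3)
"
```

```text
t 11.75 g [0.529  0.1323 0.1798] F [0.2 0.1 0.3] w 0.0178 q [ 0.2  -0.16  1.77  0.    1.53  0.1 ]
remaining now mm [  4.5 -34.6  -4.8] after [-0.1 -0.1 -0. ] deg 0.0
[[0.14, 0.03, 1.0], [0.002, -0.001, 0.0]]
[[0.1, 0.03, 0.74], [0.001, -0.0, 0.0]]
[[0.0, -0.0, 0.0], [-0.0, -0.0, 0.0]]
```

jog_arm([
  [0,[0.14,0.03,1.0],[0.002,-0.001,0]],
  [0,[0.1,0.03,0.74],[0.001,0,0]],
  [0,[0,0,0],[0,0,0]],
  [0,[0,0,0],[0,0,0]],
])

```text
time: 12.08
tcp_pos: [0.5336, 0.0927, 0.3563]
eef_rot: [0.475, 0.524, -0.478, 0.521]
contact_force: [-0.9, 1.0, 0.3]
grip_width: 0.0003
```

```bash
python3 -c "
from h import *
t=bot.capture('top')
cv2.imwrite('pics/t_f.png',cv2.resize(t[180:280,150:310],(800,500),interpolation=cv2.INTER_CUBIC))
tb=rm-.099*sy; tb[2]=.045
plan(tb-.037*sy,MS,off=.186,rows=5)
"
```

```text
t 12.13 g [0.5325 0.0928 0.1702] F [-0.  -0.4  0.2] w 0.0006 q [ 0.13 -0.16  1.79 -0.    1.52  0.03]
remaining now mm [   0.     4.3 -125.2] after [  0.1   1.  -25.2] deg 0.1
[[1.0, 0.01, -0.03], [-0.0, 0.0, 0.001]]
[[1.0, 0.01, -0.04], [-0.0, 0.0, 0.001]]
[[1.0, 0.01, -0.03], [-0.0, 0.0, 0.0]]
[[1.0, 0.0, -0.04], [-0.001, 0.0, 0.001]]
[[1.0, 0.0, -0.03], [-0.0, 0.0, 0.0]]
```

View pics/t_f.png

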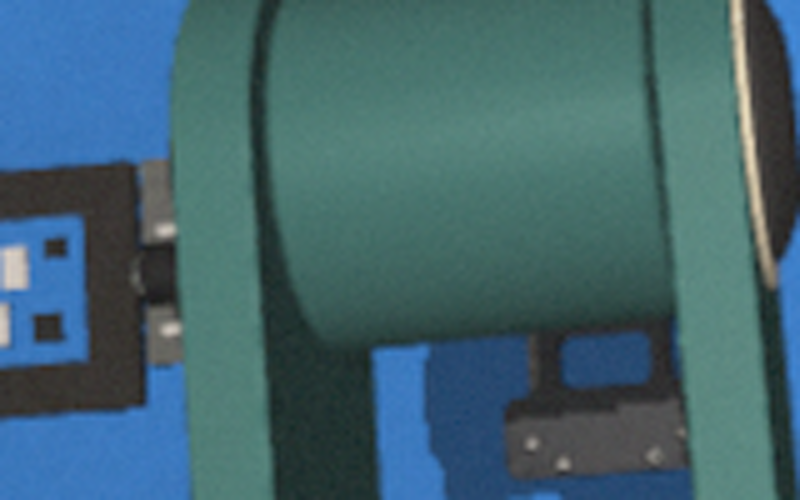

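jog_arm([
  [0,[1.0,0.01,0],[0,0,0.001]],
  [0,[1.0,0.01,0],[0,0,0.001]],
  [0,[1.0,0.01,0],[0,0,0]],
  [0,[1.0,0,0],[0,0,0]],
  [0,[1.0,0,0],[0,0,0]],
])

```text
time: 12.55
tcp_pos: [0.534, 0.0972, 0.2555]
eef_rot: [0.477, 0.523, -0.475, 0.524]
contact_force: [0.5, 0.6, -0.3]
grip_width: 0.0006
```

```bash
python3 -c "
from h import *
s=bot.capture('scene')
cv2.imwrite('pics/s_g.png',cv2.resize(s[100:220,290:410],(600,600),interpolation=cv2.INTER_CUBIC))
tb=rm-.099*sy; tb[2]=.045
plan(tb-.02*sy,MS,off=.186,rows=5,smax=.6)
"
```

```text
t 12.6 g [0.5328 0.0972 0.0651] F [-1.7 -0.2 -5.5] w 0.0004 q [ 0.13 -0.09  1.9   0.    1.33  0.04]
remaining now mm [ -1.1  17.1 -20.1] after [-0.1 -0.1  0.1] deg 0.0
[[0.6, 0.02, -0.51], [0.0, -0.0, 0.001]]
[[0.41, 0.01, -0.35], [0.0, -0.0, 0.0]]
[[-0.0, -0.0, 0.0], [0.0, -0.0, 0.0]]
[[-0.0, -0.0, 0.0], [0.0, -0.0, 0.0]]
[[-0.0, -0.0, 0.0], [0.0, -0.0, 0.0]]
```

View pics/s_g.png

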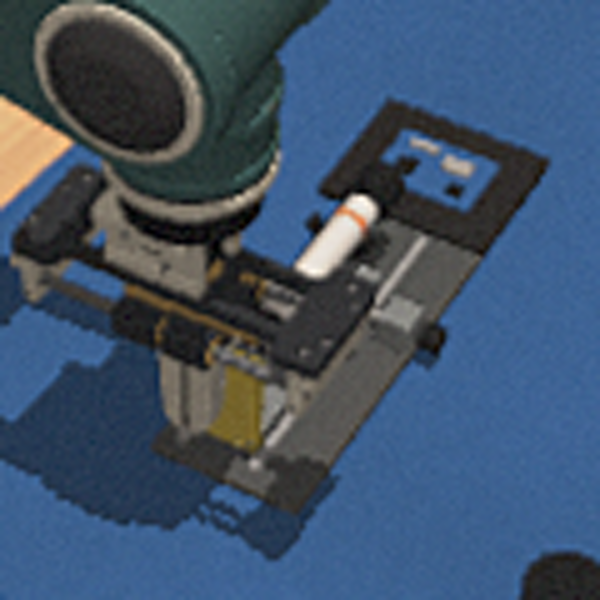

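The fingers are behind the tab: fingertips at about (185,430), tab at (240,405). The lamp is undisturbed. I'll lower the rest of the way and approach.

jog_arm([
  [0,[0.6,0.02,-0.2],[0,0,0]],
  [0,[0.4,0.02,-0.3],[0,0,0]],
  [0,[0,0,-0.4],[0,0,0]],
  [0,[0,0,-0.4],[0,0,0]],
])

```text
time: 12.93
tcp_pos: [0.5307, 0.1262, 0.2293]
eef_rot: [0.474, 0.525, -0.477, 0.522]
contact_force: [0.5, -5.2, 2.6]
grip_width: 0.0004
```

```bash
python3 -c "
from h import *
tb=rm-.099*sy; tb[2]=.045
plan(tb+.030*sy,MS,off=.186,rows=5,smax=.4)
"
```

```text
t 12.93 g [0.5297 0.1261 0.0433] F [ 0.5 -5.2  2.6] w 0.0004 q [ 0.19 -0.06  1.91  0.    1.29  0.09]
remaining now mm [-3.4 37.8  1.7] after [ 0.  -0.  -0.1] deg 0.0
[[-0.02, 0.0, -0.4], [0.0, -0.0, 0.001]]
[[-0.02, 0.0, -0.4], [0.0, -0.0, 0.001]]
[[-0.02, 0.0, -0.4], [0.0, -0.0, 0.001]]
[[-0.01, 0.01, -0.4], [0.001, -0.0, 0.0]]
[[-0.02, 0.0, -0.3], [-0.0, -0.0, 0.0]]
```

Contact with the tab as expected (−5 N). I'll push steadily.

jog_arm([
  [0,[-0.01,0,-0.22],[0,0,0]],
  [0,[-0.01,0,-0.22],[0,0,0]],
  [0,[-0.01,0,-0.22],[0,0,0]],
  [0,[-0.01,0,-0.22],[0,0,0]],
  [0,[-0.01,0,-0.22],[0,0,0]],
])

```text
time: 13.35
tcp_pos: [0.5282, 0.1506, 0.232]
eef_rot: [0.472, 0.524, -0.478, 0.524]
contact_force: [1.8, -8.1, -5.9]
grip_width: 0.0005
```

```bash
python3 -c "
from h import *
tb=rm-.099*sy; tb[2]=.045
plan(tb+.030*sy,MS,off=.186,rows=5,smax=.22)
"
```

```text
t 13.35 g [0.5273 0.1493 0.046 ] F [ 1.8 -8.1 -5.9] w 0.0005 q [ 0.23 -0.05  1.9  -0.01  1.3   0.14]
remaining now mm [-1.  13.5 -1. ] after [-0.1  0.1 -0.1] deg 0.0
[[0.01, 0.01, -0.22], [0.001, 0.001, 0.001]]
[[0.02, 0.0, -0.22], [0.001, 0.001, 0.001]]
[[0.01, 0.01, -0.22], [0.0, 0.002, 0.001]]
[[0.0, -0.0, -0.01], [0.0, 0.0, 0.0]]
[[0.0, -0.0, -0.0], [0.0, 0.0, 0.0]]
```

jog_arm([
  [0,[0.01,0,-0.2],[0,0.001,0]],
  [0,[0.01,0,-0.2],[0,0.001,0]],
  [0,[0.01,0,-0.12],[0,0.001,0]],
  [0,[0,0,-0.05],[0,0,0]],
])

```text
time: 13.68
tcp_pos: [0.5269, 0.163, 0.2327]
eef_rot: [0.472, 0.524, -0.477, 0.524]
contact_force: [0.6, -5.9, -5.3]
grip_width: 0.0007
```

```bash
python3 -c "
from h import *
t=bot.capture('top');s=bot.capture('scene')
cv2.imwrite('pics/s_h.png',cv2.resize(s[100:220,290:410],(600,600),interpolation=cv2.INTER_CUBIC))
tb=rm-.099*sy; tb[2]=.045
plan(tb+.030*sy,MS,off=.186,rows=5,smax=.22)
"
```

```text
t 13.78 g [0.5262 0.1618 0.0468] F [ 1.4 -7.  -4.3] w 0.0001 q [ 0.25 -0.05  1.9  -0.    1.3   0.16]
remaining now mm [ 0.3  1.2 -1.8] after [ 0.  -0.1  0. ] deg 0.1
[[0.09, 0.02, -0.06], [0.002, 0.003, 0.003]]
[[-0.0, 0.0, 0.0], [0.0, 0.0, -0.0]]
[[-0.0, 0.0, 0.0], [0.0, 0.0, -0.0]]
[[-0.0, 0.0, 0.0], [0.0, 0.0, -0.0]]
[[-0.0, 0.0, 0.0], [0.0, 0.0, -0.0]]
```

View pics/s_h.png

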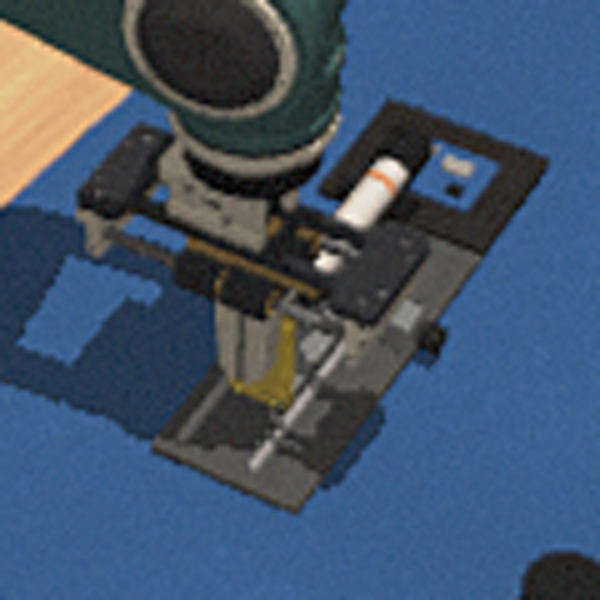

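jog_arm([
  [0,[0,0,-0.1],[0,0,0]],
  [0,[0,0,-0.07],[0,0,0]],
  [0,[0,0,0],[0,0,0]],
])

```text
time: 14.03
tcp_pos: [0.5265, 0.1662, 0.2334]
eef_rot: [0.471, 0.523, -0.478, 0.525]
contact_force: [1.0, -7.1, -5.2]
grip_width: 0.0007
```

jog_arm([
  [0,[0,0,0.1],[0,0,0]],
  [0,[0,0,0.2],[0,0,0]],
  [0,[0,0,0.2],[0,0,0]],
  [0,[0,0,0.2],[0,0,0]],
  [0,[0,0,0],[0,0,0]],
])

```text
time: 14.45
tcp_pos: [0.5282, 0.1527, 0.2361]
eef_rot: [0.472, 0.522, -0.477, 0.526]
contact_force: [0.4, -0.2, -0.1]
grip_width: 0.0006
```

```bash
python3 -c "
from h import *
s=bot.capture('scene')
cv2.imwrite('pics/s_i.png',cv2.resize(s[100:220,290:410],(600,600),interpolation=cv2.INTER_CUBIC))
tb=rm-.099*sy; tb[2]=.045
plan(tb+.030*sy,MS,off=.186,rows=1,smax=.22)
"
```

```text
t 14.5 g [0.528  0.1513 0.0502] F [-0.6  0.2 -0.2] w 0.0008 q [ 0.24 -0.06  1.9  -0.01  1.3   0.14]
remaining now mm [-0.9 11.1 -5.2] after [-0.5  6.8 -3.1] deg 0.4
[[0.1, 0.0, -0.22], [0.001, 0.002, 0.0]]
```

View pics/s_i.png

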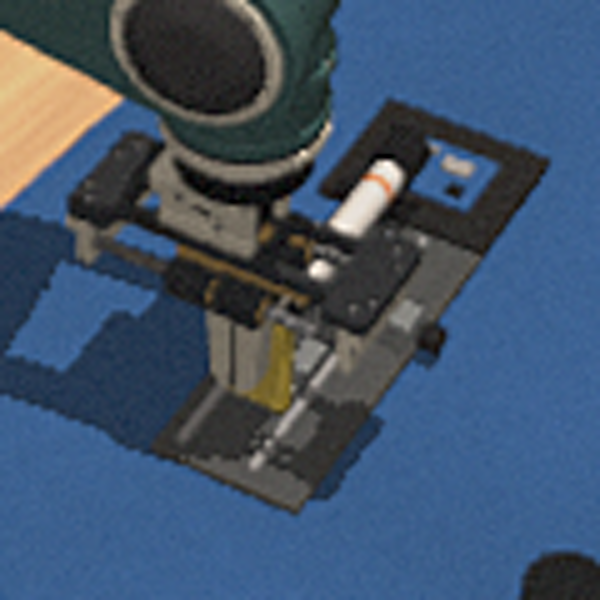

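The force is gone with the finger about 10 mm clear, and the slide stayed forward (tab at 280,365). I'll retreat and rise.

jog_arm([
  [0,[0,0,0.6],[0,0,0]],
  [0,[0,0,0.6],[0,0,0]],
  [0,[-0.8,0,0.6],[0,0,0]],
  [0,[-1,0,0.3],[0,0,0]],
  [0,[-1,0,0.3],[0,0,0]],
])

```text
time: 14.92
tcp_pos: [0.5324, 0.1018, 0.2904]
eef_rot: [0.47, 0.524, -0.478, 0.525]
contact_force: [-0.1, 0.0, -0.0]
grip_width: 0.0008
```

jog_arm([
  [0,[-1,0,1],[0,0,0]],
  [0,[-1,0,1],[0,0,0]],
  [0,[-1,0,1],[0,0,0]],
  [0,[-0.5,0,1],[0,0,0]],
  [0,[0,0,1],[0,0,0]],
])

```text
time: 15.33
tcp_pos: [0.5424, -0.0038, 0.3695]
eef_rot: [0.471, 0.523, -0.476, 0.527]
contact_force: [0.1, 0.7, 0.6]
grip_width: 0.0003
```

jog_arm([
  [0,[0,0,1],[0,0,0]],
  [0,[0,0,1],[0,0,0]],
  [0,[0,0,1],[0,0,0]],
  [0,[0,0,1],[0,0,0]],
  [0,[0,0,0],[0,0,0]],
])

```text
time: 15.75
tcp_pos: [0.5492, -0.0945, 0.3729]
eef_rot: [0.473, 0.521, -0.477, 0.527]
contact_force: [-0.2, 0.1, 0.7]
grip_width: 0.0008
```

```bash
python3 -c "
from h import *
s=bot.capture('scene');t=bot.capture('top')
cv2.imwrite('pics/s_j.png',cv2.resize(s[110:210,310:410],(600,600),interpolation=cv2.INTER_CUBIC))
cv2.imwrite('pics/t_j.png',cv2.resize(t[190:275,130:290],(800,425),interpolation=cv2.INTER_CUBIC))
cv2.imwrite('pics/t_full.png',t);cv2.imwrite('pics/s_full.png',s)
st=bot.state();print(st['time'],st['tcp_pos'],st['contact_force'])
"
```

```text
15.85 [ 0.54915815 -0.0923566   0.37285174] [ 0.36089851 -0.93619646 -0.27800608]
```

View pics/s_j.png

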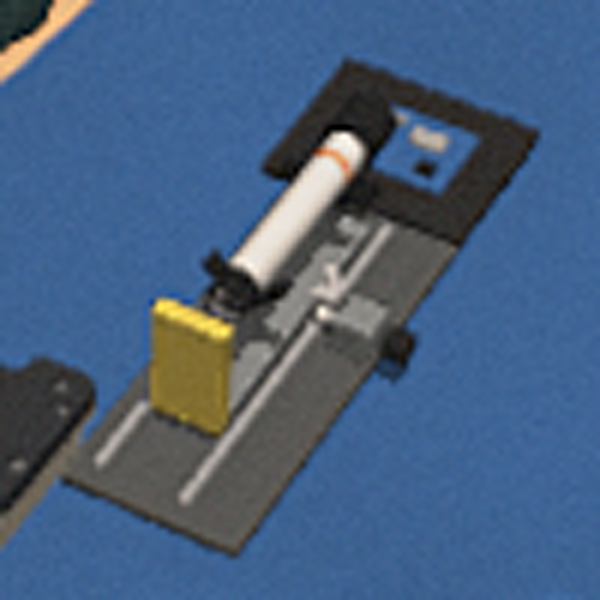

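View pics/t_j.png

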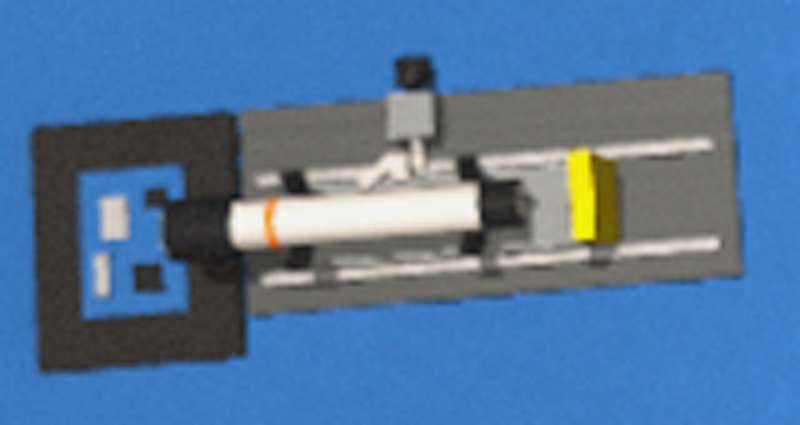

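View pics/s_full.png

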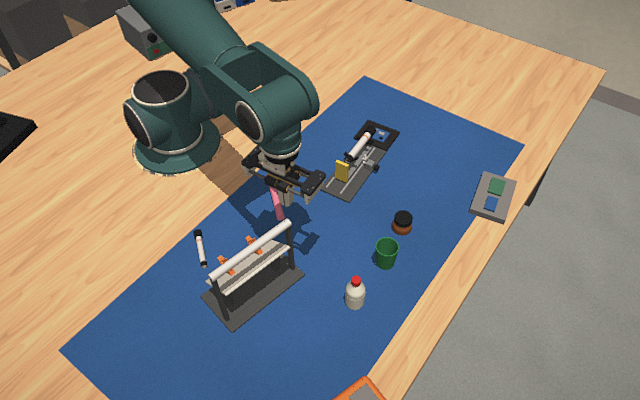

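The slide holds forward. The tab moved from (668,190) to (590,195) in the crop, about 35 mm, and the tooth is past the pin at (415,155). The lamp lies in both V's with its lens over the board. The bottle, jar and cup have not moved, and the robot is clear.

```bash
python3 -c "
from h import *
print(onz('top',*sT(580,195),.085)-onz('top',*sT(659,190),.085))
print(bot.hand_in())"
```

```text
[-0.00284807  0.03533188  0.        ]
the job is handed in; nothing more can be done
None
```

The lamp is out of the clips and resting in both V-rests with its lens towards the circuit board. The index pin is holding the slide forward. I handed the job in at about 16 s of the 67 s allowed.

- **Lamp:** I gripped the handle between the clips and pulled straight out along the face normal. When it first touched the V's, a side force showed it about 1 mm too far in +x. I corrected that and let go with the lamp supported.
- **Slide:** I pushed the yellow tab with the shut fingers at about 7–10 N. The slide stayed put once the fingers were clear. The last top picture puts the tab about 35 mm forward, with the tooth past the pin.
- **Other checks:** The bottle, jar, cup and the two look-alike lamps appear unmoved, and the robot touches nothing.
- **Disagreements:** The two camera views differed by about 2–3 mm in x at the stage, so I averaged them. One rough check put the carried lamp's tail a few mm high. The lamp lay level along the stage once it was in the V's.

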